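# Gauge a frame moulding against the flip stop

## Robot

A 6-joint arm with a two-finger parallel gripper is mounted at the origin on the work surface. World frame = base frame: x ahead of the robot, y to its left, z up, the work surface at z = 0. Lengths are in m, angles in degrees, forces in N, time in s.
With the tool pointing down it reaches from about 0.375 to 0.9 m from the base axis. Payload 3.1 kg.
Tool frame: the origin (TCP) lies at the very end of the fingers, on their centre line; the grasp point (between the pads) lies 19 mm behind it (bot.hold_point_z is the z of the grasp point in the tool frame, in m); z points along the fingers, y is the direction in which the jaws open and shut (so a half turn about z gives the same grasp; the last joint's range is limited). The gripper opens to 87 mm and grips with 3 to 60 N. Pads are 19 mm wide; open, the fingers measure 117 mm over their backs; the gripper's body (75 mm by 190 mm) begins 51 mm behind the grasp point.
Start: joints at [53.428, 30.224, 82.088, -0, 67.689, -10.227], TCP at [0.277, 0.56, 0.223] pointing down, gripper open.
Joint ranges: [-176.69, 176.69], [-43.24, 126.21], [12.49, 139.97], [-82, 262], [0, 151.66], [-163.58, 163.58]. Speed limits (degrees/s): [159.86, 159.86, 180, 180, 180, 180].

## Interface

Orientations are given as a 3x3 rotation matrix whose columns are the frame's x, y, z axes.
In Python, from rig import bot gives the robot as it stands.
- The arm moves only by the tool servo_tool, never from a script. Its argument "increments" is a list of rows, each a list of 3 entries, a list of its own where there are three numbers: the closure, from 0 (fully open) to 1 (shut), then the shift along the tool's x, y, z in mm, then the turn about the tool's z in degrees. In form: [[claw, [x, y, z], turn], ...]. A call has 1 to 5 rows; each row shifts and turns the commanded pose from where the row before left it, along the tool's axes as they then stand; what a row does not reach is not made up. A row lasts 1/8 s, in which the tool goes at most 62.5 mm and 10.7 degrees, less where a joint would pass 70% of its speed; a pose out of reach is approached as far as the arm can. A call with a gripper value outside its range is refused whole. The fingers move at their own pace and stop on an object; the grip force is fixed at half the most. Time passes only in rows, so rows that do not move let the fingers close. It gives the time, the measured TCP pose, the force and the opening at its end, in the units of the state.
- bot.read_state(): the state, without advancing time (a new reading comes with each control period).
- bot.capture(name): name is "scene" or "side" or "wrist"; returns (picture, depth): 480x640x3 uint8, blue, green, red; 480x640 float32, m along the optical axis (not along the pixel's ray), 0 where there is no reading.
- bot.camera_info(name): a dict with "K" (3x3 intrinsics, pixels), "R" (3x3) and "t" (3): a world point X has camera coordinates R X + t; the wrist camera has in their place "mount" (4x4, takes a point from camera to tool coordinates, whose origin is the TCP and whose axes are the flange's). Camera axes: x right, y down, z forward; pixel columns grow to the right and rows downward; lengths in m; the calibration is good to about 2 mm. The wrist camera is an equidistant fisheye: a pixel r from the principal point sees the ray r / f radians off the axis. A picture is of the moment at which its call begins: read the wrist's pose just before it. camera_info takes no time and is no camera call.
- bot.hand_in(): hands the job in, once; it reports no verdict.
Trained networks look in the newest picture that a camera, given by its name, has taken for a name from the list of things; names that differ only in an ending like _2 or _b are one class to them, and where a whole thing is asked for, a point or a joint stands for the part that bears it (a point fixed in the world has none). Each returns a list of dicts, best first, with "p" (0 to 1); they miss things now and then, are a little off and sometimes report something else, mostly with a low value. They report only what shows in the picture. A call takes as long as a camera call. They do not tell look-alikes from the thing itself.
- bot.find_in(camera, thing): "bbox" ([left, top, right, bottom] in pixels, round what is visible of it).
- bot.trace(camera, thing): "region" (480x640 bool, what is visible of it) and "bbox" ([left, top, right, bottom] in pixels, round what is visible of it).
The state is a dict: "time_s": time; "joint_positions": joint angles; "qvel": joint speeds; "tau": joint torques, N m; "position": TCP position; "tcp_rot": TCP orientation; "force": force on the tool from outside, world axes, zero at the start; "moment": the same for the moment, N m; "opening": opening from 0.0 (shut) to 1.0 (fully open).
Only numpy, scipy, OpenCV 4.12 (cv2) and the standard library are available. Lean on these libraries where they do the work, as an engineer would, in place of code of your own. Each camera call takes 0.05 s, during which the arm holds its last target.

## Task

Set the strip of picture-frame moulding for cutting: flip the stop on the jig's fence fully down, then slide the strip along flat against the fence until its end is home on the stop, and hold it there for a moment with a gentle but definite push, without shoving the stop along the fence from its setting. Then flip the stop back up past upright and leave it there, with the strip lying undisturbed in its gauged place and the other things on the table left alone.

Things in the scene. Friction and masses are not known exactly. Their poses are not given: they have to be found in the camera images.
- jig: Plywood cutting jig fixed on the table. Origin: on the table, in the board; x points away from the robot across the fence, y along the fence (to the robot's left), z up. Board 15 mm thick, from x -100 to +130 mm, y -270 to +270 mm. On it an aluminium fence bar along y: front face at x = +30 mm, 30 mm thick, 22 mm tall (top at z = 37 mm), the whole length of the board.
- fence_face (a point): Point on the front face of the fence, half-way along and half-way up it (jig x = 30, y = 0, z = 26 mm). Axes as the jig's. The strip must lie with its back side flat against this face.
- strip_centre (a point): Centre (half-way up) of the loose wooden strip, 34 mm wide (x), 220 mm long (y), 22 mm tall (z), about 0.10 to 0.18 kg, lying on the board in front of the fence, a few mm to 3 cm off it and slightly askew, short of the stop. Its y axis points to the end that goes against the stop.
- strip_end (a point): Middle of the strip's +y end face, the end that goes against the stop (110 mm from the strip's centre).
- carriage: Flip stop: a dark steel block riding on the fence, 54 mm along it, top of its ears at z = 72 mm, with an aluminium leaf hinged on it. Origin at jig x = 0, z = 0, 8 mm to the +y side of the nominal blocking face; axes as the jig's. It is clamped by friction only: pushed along the fence with more than about 12 N it creeps off its setting.
- stop_face (a point): Nominal place of the stop's blocking face (facing -y) when the leaf is down, 17 mm in front of the fence, at the height of the strip's middle. The true face is set by a fine-adjusting screw up to 6 mm to either side (along y) of this point, and no pose tells where: the strip must be slid on until it is felt to meet it. It belongs to the carriage and does not swing with the leaf.
- hinge (a point): Point on the leaf's hinge axis, which runs along the jig's y at jig x = 50 mm, z = 63 mm, beside the middle of the pin's free part.
- leaf (a joint): Leaf angle (rad): 0 = down on its rest, the arm level and pointing to the jig's -x, its tongue (14 mm thick along y, 33 mm wide) hanging in front of the fence to 3 mm above the board; 1.57 = the arm upright; 1.95 = leaning back, its limit. It has a stiff hinge (about 0.1 N m) and stays where it is left.
- pin (a point): Middle of the free part of the leaf's grip pin, a steel rod 12 mm in diameter at the arm's end, 70 mm from the hinge axis, parallel to the fence, sticking out 40 mm on the side (+y) away from the strip, with nothing beside it. At leaf angle a it stands at jig x = 50 - 70 cos a, z = 63 + 70 sin a mm.
- brush_jar: White ceramic jar of brushes, 74 mm wide, 210 mm tall; a bystander, leave it alone. Origin at its underside.
- white_bottle: White plastic bottle, 60 mm wide, 170 mm tall; a bystander, leave it alone. Origin at its underside.
- bowl: White ceramic bowl, 130 mm wide, 60 mm tall; a bystander, leave it alone. Origin at its underside.
- jam_jar: Glass jar with a steel lid, 68 mm wide, 75 mm tall; a bystander, leave it alone. Origin at its underside.
- water_cup: Glass water cup, 72 mm wide, 80 mm tall; a bystander, leave it alone. Origin at its underside.
- eraser: Eraser, 24 x 50 x 14 mm, on the board behind the fence; a bystander, leave it alone. Origin at its underside.
- sharpener: Small brass pencil sharpener, 18 x 26 x 15 mm, on the board behind the fence; a bystander, leave it alone. Origin at its underside.
- brush: Paint brush lying on the table behind the jig; a bystander, leave it alone. Origin at its underside.
There are look-alikes about, which are no part of the job. Of the things shaped like the part that bears strip_centre, the wooden one is meant.

How it is judged:
By the outcome, as a careful person would: the job done as asked, in the order asked, and still so for the second after the job is handed in, with the robot touching nothing.
It also fails if it takes over 72 s, if anything falls off the work surface, if the arm or the gripper's body presses on something with over 40 N, if the wrist force passes 120 N, or if a joint passes its speed limit or range.

## Working session

There is one attempt and no reset: what is moved stays moved. The work goes in short steps, Python scripts to look and compute and a tool call to move; the robot and the scene stay as the last step left them, time stands still between calls to the robot, and variables do not carry over. Pictures are saved under pics/ and viewed, and the job is handed in when it is done.

Besides the shell and the picture viewer there is one more tool, called after ">>>" as name(argument=value, ...), one argument or row to a line, values as JSON. servo_tool: Moves the arm, as the interface text tells. Its arguments: {"type":"object","properties":{"increments":{"type":"array","items":{"type":"array"}}},"required":["increments"]}

```bash
ls; mkdir -p pics
python3 - <<'E'
from rig import bot
import cv2
s=bot.read_state();print(s)
for n in("scene","side","wrist"):
    p,d=bot.capture(n);cv2.imwrite(f"pics/{n}0.png",p);import numpy as np;np.save(f"{n}0.npy",d)
    c=bot.camera_info(n);print(n,{k:np.round(np.array(v),4).tolist() for k,v in c.items() if k not in('name',)})
E
```

```text
pics
{'time_s': 0.0, 'joint_positions': array([ 5.34270705e+01,  3.02800257e+01,  8.21559458e+01, -8.09236949e-04,
        6.76873963e+01, -1.02275873e+01]), 'qvel': array([ 0.00524659,  0.00979532,  0.06509467, -0.0401856 ,  0.07936922,
        0.02728054]), 'tau': array([-1.31009187e-05, -4.40034413e+01, -1.76597017e+01,  6.32761046e-02,
        5.81085496e-02, -1.56963183e-04]), 'position': array([0.27690621, 0.559506  , 0.2215627 ]), 'tcp_rot': array([[-8.96137667e-01,  4.43774338e-01, -1.27246445e-03],
       [ 4.43776008e-01,  8.96136059e-01, -1.73699621e-03],
       [ 3.69466937e-04, -2.12127693e-03, -9.99997682e-01]]), 'force': array([0.33263555, 0.0786914 , 0.17688115]), 'moment': array([-0.0192755 ,  0.06733159,  0.05784694]), 'opening': 0.9971562161514008}
scene {'K': [[541.3249, 0.0, 320.6764], [0.0, 541.3249, 240.6494], [0.0, 0.0, 1.0]], 'R': [[-0.7626, 0.6469, 0.0093], [0.4109, 0.4954, -0.7653], [-0.4997, -0.5798, -0.6436]], 't': [0.4431, -0.1346, 1.4763]}
side {'K': [[518.1596, 0.0, 312.748], [0.0, 518.1596, 239.4971], [0.0, 0.0, 1.0]], 'R': [[0.9959, -0.0886, -0.0172], [-0.0649, -0.571, -0.8184], [0.0628, 0.8162, -0.5744]], 't': [-0.5038, 0.0777, 1.1122]}
wrist {'K': [[371.6483, 0.0, 322.4072], [0.0, 371.6483, 235.002], [0.0, 0.0, 1.0]], 'mount': [[0.001, -0.9609, -0.2771, 0.0751], [1.0, 0.0011, -0.0003, -0.0005], [0.0006, -0.2771, 0.9609, -0.1619], [0.0, 0.0, 0.0, 1.0]]}
```

View pics/scene0.png

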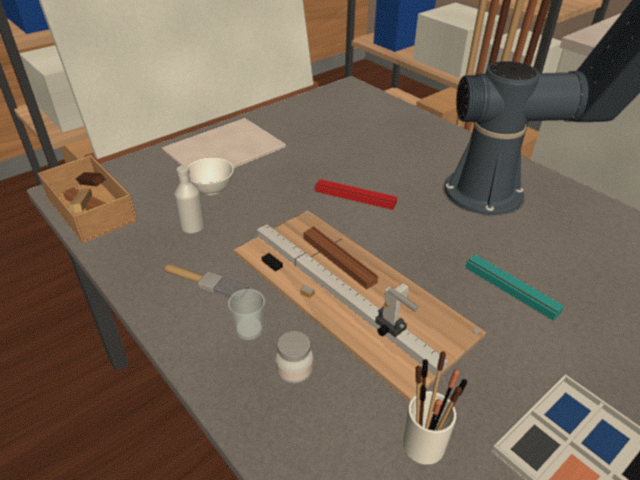

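View pics/side0.png

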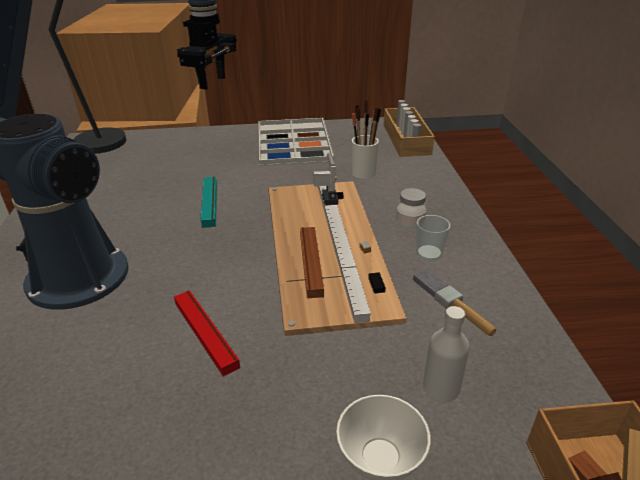

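View pics/wrist0.png

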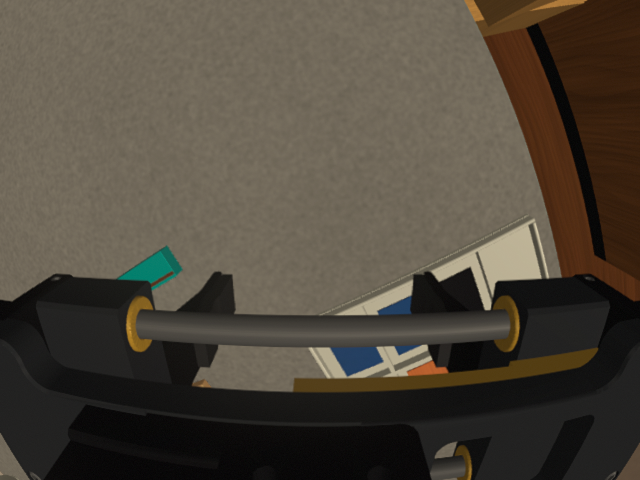

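```bash
cat > h.py <<'E'
import numpy as np,cv2
from rig import bot
def world(n,d,px=None):
    c=bot.camera_info(n);K,R,t=map(np.array,(c['K'],c['R'],c['t']))
    v,u=np.mgrid[:480,:640]
    P=np.stack([(u-K[0,2])/K[0,0]*d,(v-K[1,2])/K[1,1]*d,d],-1)
    return (P-t)@R
def proj(n,X):
    c=bot.camera_info(n);K,R,t=map(np.array,(c['K'],c['R'],c['t']))
    p=np.asarray(X)@R.T+t; p=p@K.T; return p[...,:2]/p[...,2:]
def up(n,im,box,k,name):
    l,t,r,b=box; cv2.imwrite(f"pics/{name}.png",cv2.resize(im[t:b,l:r],None,fx=k,fy=k,interpolation=cv2.INTER_CUBIC))
E
python3 - <<'E'
from h import *
for n in("scene","side"):
    p=cv2.imread(f"pics/{n}0.png");d=np.load(f"{n}0.npy");W=world(n,d)
    for th in("strip_centre","jig","carriage","leaf","pin"):
        for r in bot.trace(n,th)[:3]:
            m=r["region"]&(d>0); q=W[m]
            print(n,th,round(r["p"],2),r["bbox"],m.sum(),np.round(np.median(q,0),3) if len(q) else '')
            if th in("strip_centre","jig") and len(q)>50:
                for lo,hi in((.032,.042),(.010,.020)):
                    s=q[(q[:,2]>lo)&(q[:,2]<hi)]
                    if len(s)>30: print('   ',lo,len(s),cv2.minAreaRect((s[:,:2]*1000).astype(np.float32)),np.median(s[:,2]))
    W2=W.reshape(-1,3)
    np.save(f"W{n}.npy",W)
p=cv2.imread("pics/scene0.png");up("scene",p,(360,270,500,380),5,"sc_stop")
p=cv2.imread("pics/side0.png");up("side",p,(260,150,400,260),5,"sd_stop")
E
```

```text
scene strip_centre 0.73 [311.6, 181.8, 396.4, 211.7] 1219 [ 0.294 -0.2    0.019]
    0.01 351 ((288.7216491699219, -202.837890625), (46.67644500732422, 218.88839721679688), 27.094560623168945) 0.016558775036637798
scene strip_centre 0.65 [302.4, 230.3, 379.5, 286.4] 1516 [ 0.509 -0.02   0.036]
    0.032 1072 ((502.32904052734375, -32.130767822265625), (222.36427307128906, 39.638999938964844), 89.16178131103516) 0.03667938005523275
    0.01 137 ((492.215576171875, -43.48755645751953), (241.1565399169922, 55.534847259521484), 89.37886047363281) 0.017135263996551894
scene strip_centre 0.65 [467.1, 253.0, 565.3, 319.6] 1882 [0.272 0.281 0.02 ]
    0.01 518 ((263.4134521484375, 269.31866455078125), (41.80859375, 219.4047088623047), 2.0975332260131836) 0.016831624204630812
scene jig 0.63 [231.2, 211.0, 484.8, 399.9] 18150 [0.577 0.126 0.016]
    0.032 2479 ((554.1630859375, 49.408966064453125), (538.6969604492188, 89.65623474121094), 89.19819641113281) 0.03684604037532072
    0.01 13093 ((540.5283203125, 47.318206787109375), (233.8623046875, 544.2156372070312), 2.061094045639038) 0.0149000
[... 645 characters left out ...]
23  0.022]
    0.01 251 ((287.43511962890625, -205.81314086914062), (34.93937301635742, 221.59950256347656), 28.250808715820312) 0.01599595905871355
side jig 0.83 [270.3, 151.2, 407.7, 338.1] 14395 [ 0.545 -0.032  0.016]
    0.032 1732 ((538.0870971679688, 21.342910766601562), (487.3885803222656, 111.78018951416016), 89.37355041503906) 0.03721518655552687
    0.01 11193 ((538.0324096679688, 47.40533447265625), (230.30091857910156, 544.8014526367188), 1.9696989059448242) 0.01520011891810416
side carriage 0.79 [311.8, 153.6, 343.9, 203.9] 758 [0.563 0.18  0.091]
side leaf 0.63 [312.6, 154.9, 333.3, 192.3] 365 [0.561 0.179 0.107]
side pin 0.9 [315.1, 150.5, 335.1, 193.2] 489 [0.562 0.18  0.107]
```

View pics/sc_stop.png

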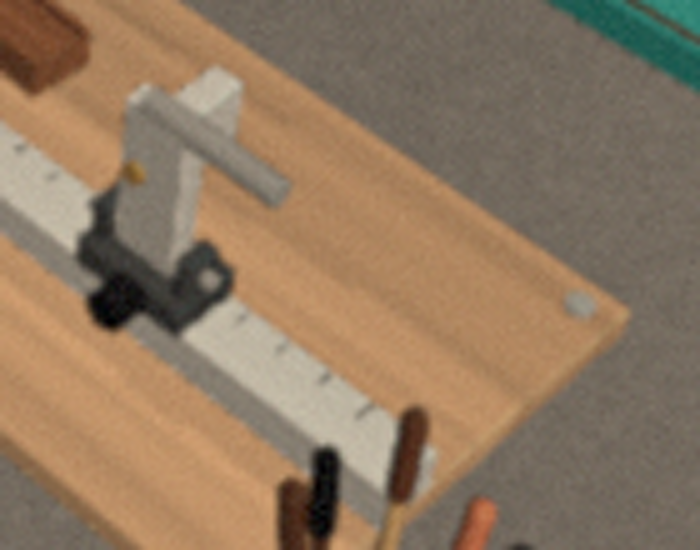

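View pics/sd_stop.png

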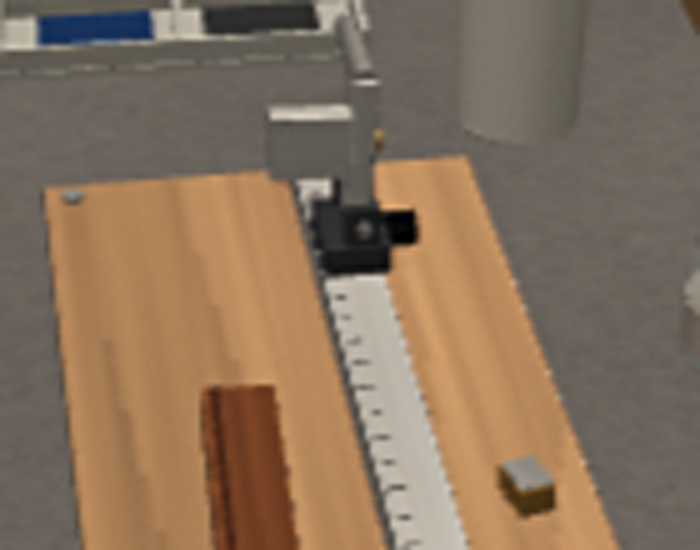

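Run:
```python
from h import *
th=np.radians(2.0);O=np.array([.5245,.0468,0])
ex=np.array([np.cos(th),np.sin(th),0]);ey=np.array([-np.sin(th),np.cos(th),0])
R=np.stack([ex,ey,[0,0,1]],1)
for n in("scene","side"):
    d=np.load(f"{n}0.npy");J=((np.load(f"W{n}.npy")-O)@R*1000)
    ok=(d>0)
    # board top extents by y slices
    b=J[ok&(abs(J[...,2]-15)<3)&(abs(J[...,0])<200)&(abs(J[...,1])<330)]
    print(n,'board z',np.median(b[:,2]))
    for y in range(-240,250,60):
        s=b[abs(b[:,1]-y)<10];print('  b',y,np.round(np.percentile(s[:,0],[.5,99.5]),1),end='')
    print()
    for x in (-80,-50,80,110):
        s=b[abs(b[:,0]-x)<8];print('  bx',x,np.round(np.percentile(s[:,1],[.5,99.5]),1),end='')
    print()
    f=J[ok&(abs(J[...,2]-37)<3)&(J[...,0]>15)&(J[...,0]<75)&(abs(J[...,1])<300)]
    for y in range(-250,260,50):
        s=f[abs(f[:,1]-y)<12]
        if len(s)>10: print('  f',y,len(s),np.round(np.percentile(s[:,0],[2,98]),1),end='')
    print()
    s=J[ok&(J[...,2]>34)&(J[...,2]<42)&(J[...,0]<25)&(J[...,0]>-60)&(J[...,1]<120)&(J[...,1]>-230)]
    print('strip',cv2.minAreaRect(s[:,:2].astype(np.float32)),np.percentile(s[:,1],[1,99]))
    for y in range(-190,60,20):
        q=s[abs(s[:,1]-y)<8]
        if len(q)>8: print('  s',y,np.round(np.percentile(q[:,0],[3,97]),1),end='')
    print()
    c=J[ok&(J[...,2]>45)&(J[...,2]<160)&(J[...,0]<90)&(J[...,0]>-50)&(J[...,1]<240)&(J[...,1]>60)]
    print('stop',len(c))
    for z in range(50,160,10):
        q=c[abs(c[:,2]-z)<5]
        if len(q)>5: print('   z',z,len(q),'x',np.round(np.percentile(q[:,0],[3,50,97])),'y',np.round(np.percentile(q[:,1],[3,50,97])))
```

```text
scene board z 14.928072679872319
  b -240 [-96.7 130. ]  b -180 [-99.5 198.8]  b -120 [-96.9 130.5]  b -60 [-98.4 130.1]  b 0 [-97.5 130.8]  b 60 [-96.9 130.2]  b 120 [-96.9 131.4]  b 180 [-96.6 130.6]  b 240 [-97.8 131.4]
  bx -80 [-263.6  269.7]  bx -50 [-265.3  270.4]  bx 80 [-262.3  269.4]  bx 110 [-265.5  263.4]
  f -250 87 [30.5 61.6]  f -200 85 [31.8 61.5]  f -150 88 [30.4 61.8]  f -100 104 [29.3 60.5]  f -50 106 [31.7 60.6]  f 0 117 [31.8 60.9]  f 50 129 [31.3 61.9]  f 100 99 [32.3 61.5]  f 200 156 [31.7 61.2]  f 250 144 [32.  61.5]
strip ((-24.709922790527344, -78.88163757324219), (220.82191467285156, 39.40830612182617), 87.47630310058594) [-186.19474323   30.02676354]
  s -190 [-46.9 -13.6]  s -170 [-46.3 -14.5]  s -150 [-45.9 -13.5]  s -130 [-44.4 -11.2]  s -110 [-44.3 -11.5]  s -90 [-42.5  -9.3]  s -70 [-42.1  -9. ]  s -50 [-40.5  -6.7]  s -30 [-39.7  -6.8]  s -10 [-39.   -6.5]  s 10 [-37.5  -5.2]  s 30 [-37.1  -5.3]
stop 1155
   z 50 259 x [36. 63. 81.] y [121. 150. 171.]
   z 60 86 x [50. 57. 77.] y [120. 148. 172.]
   z 70 146 x [43. 56. 60.] y [120. 156. 173.]
   z 80
[... 1029 characters left out ...]
 [-48.2 -16.9]  s -150 [-48.1 -16.2]  s -130 [-46.9 -16. ]  s -110 [-45.6 -14.3]  s -90 [-45.5 -13. ]  s -70 [-43.1 -12.2]  s -50 [-42.  -11.5]  s -30 [-41.9 -10.7]  s -10 [-41.2 -10. ]  s 10 [-40.3  -9.6]  s 30 [-39.6  -8.2]
stop 671
   z 50 139 x [29. 42. 76.] y [116. 137. 164.]
   z 60 43 x [36. 43. 62.] y [115. 120. 162.]
   z 70 44 x [41. 47. 56.] y [116. 122. 156.]
   z 80 23 x [41. 48. 55.] y [127. 130. 137.]
   z 90 76 x [ 5. 32. 54.] y [126. 131. 135.]
   z 100 83 x [ 5. 28. 55.] y [128. 131. 135.]
   z 110 89 x [ 5. 31. 55.] y [127. 131. 137.]
   z 120 80 x [ 7. 31. 53.] y [127. 134. 146.]
   z 130 33 x [45. 50. 57.] y [126. 131. 149.]
   z 140 61 x [45. 50. 56.] y [133. 163. 194.]
```

Run:
```python
from h import *
th=np.radians(2.0);O=np.array([.5245,.0468,0])
c,s=np.cos(th),np.sin(th);R=np.array([[c,-s,0],[s,c,0],[0,0,1]])
for n in("scene","side"):
    d=np.load(f"{n}0.npy");W=np.load(f"W{n}.npy")
    for t in("brush_jar","white_bottle"):
        r=bot.trace(n,t)[0];q=W[r["region"]&(d>0)];print(n,t,np.round(r["p"],2),np.round(np.percentile(q,[3,50,97],axis=0),3).tolist())
    # stop detail
    J=((W-O)@R*1000)
    m=(d>0)&(J[...,2]>75)&(J[...,2]<160)&(J[...,0]<90)&(J[...,0]>-10)&(J[...,1]<240)&(J[...,1]>60)
    q=J[m&(J[...,1]>164)];print('pin pts',len(q),np.round(np.percentile(q,[5,50,95],axis=0),1).tolist())
p=cv2.imread("pics/scene0.png")
up("scene",p,(295,220,395,295),6,"strip_crop")
```

```text
scene brush_jar 0.59 [[0.602, 0.356, 0.002], [0.697, 0.394, 0.089], [0.723, 0.426, 0.194]]
scene white_bottle 0.7 [[0.664, -0.376, 0.009], [0.694, -0.352, 0.085], [0.715, -0.34, 0.169]]
pin pts 130 [[49.6, 165.8, 130.8], [56.2, 183.0, 136.8], [59.6, 198.5, 139.9]]
side brush_jar 0.86 [[0.65, 0.353, 0.003], [0.682, 0.368, 0.087], [0.717, 0.424, 0.191]]
side white_bottle 0.56 [[0.655, -0.401, 0.009], [0.676, -0.389, 0.094], [0.704, -0.362, 0.17]]
pin pts 30 [[45.8, 166.4, 135.2], [49.5, 181.4, 137.3], [55.4, 194.4, 140.1]]
```

View pics/strip_crop.png

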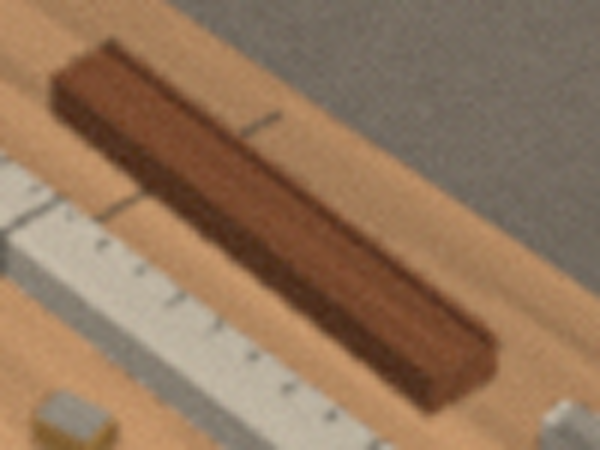

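```bash
cat >> h.py <<'E'
th=np.radians(2.0);O=np.array([.5245,.0468,0])
c_,s_=np.cos(th),np.sin(th);RJ=np.array([[c_,-s_,0],[s_,c_,0],[0,0,1]])
def st():
    s=bot.read_state();p=(s['position']-O)@RJ*1000
    ya=np.degrees(np.arctan2(s['tcp_rot'][1,1],s['tcp_rot'][0,1]))-2
    print('t',round(s['time_s'],2),'jig tcp',np.round(p,1),'tooly yaw in jig',round(ya,2),'F jig',np.round(s['force']@RJ,2),'M',np.round(s['moment'],2),'open',round(s['opening']*87,1),'j',np.round(s['joint_positions'],0))
    return p,ya,s
def plan(tgt,yaw,n):
    p,ya,s=st();dt=(ya-yaw+180)%360-180
    T=s['tcp_rot'].copy()
    D=RJ@(np.array(tgt)-p)/n
    for i in range(n):
        print(np.round(T.T@D,1).tolist(),round(dt/n,2))
        a=np.radians(dt/n);T=T@np.array([[np.cos(a),-np.sin(a),0],[np.sin(a),np.cos(a),0],[0,0,1]])
E
python3 -c "
from h import *
plan((52,181,215),0,10)"
```

```text
t 0.85 jig tcp [-229.1  521.6  222.6] tooly yaw in jig 61.66 F jig [0.05 0.73 0.36] M [ 0.03  0.02 -0.01] open 86.6 j [ 53.  30.  82.  -0.  68. -10.]
[-40.9, -16.6, 0.8] 6.17
[-42.5, -12.1, 0.8] 6.17
[-43.5, -7.5, 0.8] 6.17
[-44.1, -2.8, 0.8] 6.17
[-44.1, 2.0, 0.8] 6.17
[-43.7, 6.7, 0.8] 6.17
[-42.7, 11.3, 0.8] 6.17
[-41.2, 15.9, 0.8] 6.17
[-39.3, 20.2, 0.8] 6.17
[-36.9, 24.3, 0.8] 6.17
```

>>> servo_tool(
  increments=[
    [0.5, [-40.9, -16.6, 0], 6.2],
    [0.5, [-42.5, -12.1, 0], 6.2],
    [0.5, [-43.5, -7.5, 0], 6.2],
    [0.5, [-44.1, -2.8, 0], 6.2],
    [0.5, [-44.1, 2, 0], 6.2],
  ],
)

```text
time_s: 1.48
position: [0.4246, 0.3937, 0.2227]
tcp_rot: [[-0.537, 0.844, 0.001], [0.844, 0.537, 0.0], [-0.0, 0.001, -1.0]]
force: [-0.3, -0.3, -0.0]
opening: 0.546
```

>>> servo_tool(
  increments=[
    [0.5, [-43.7, 6.7, 0], 6.2],
    [0.5, [-42.7, 11.3, 0], 6.1],
    [0.5, [-41.2, 15.9, 0], 6.1],
    [0.5, [-39.3, 20.2, 0], 6.1],
    [0.5, [-36.9, 24.3, 0], 6.1],
  ],
)

```text
time_s: 2.1
position: [0.5707, 0.2279, 0.2227]
tcp_rot: [[-0.032, 0.999, 0.0], [0.999, 0.032, 0.0], [0.0, 0.0, -1.0]]
force: [-0.3, 0.8, 0.3]
opening: 0.501
```

```bash
python3 -c "
from h import *
st()
for n in('wrist','side','scene'):
    p,d=bot.capture(n);cv2.imwrite(f'pics/{n}1.png',p)
    if n=='side': up(n,p,(240,60,400,240),4,'sd1')
plan((52,181,215),0,1)"
```

```text
t 2.1 jig tcp [ 52.5 179.4 222.7] tooly yaw in jig -0.15 F jig [-0.25  0.83  0.31] M [-0.06  0.   -0.03] open 43.6 j [11. 29. 84.  0. 67. 10.]
t 2.25 jig tcp [ 53.1 178.7 222.5] tooly yaw in jig -0.13 F jig [-0.51 -0.14 -0.8 ] M [-0.04  0.03  0.03] open 43.5 j [11. 29. 84.  0. 67.  9.]
[2.3, -1.1, 7.5] -0.13
```

View pics/wrist1.png

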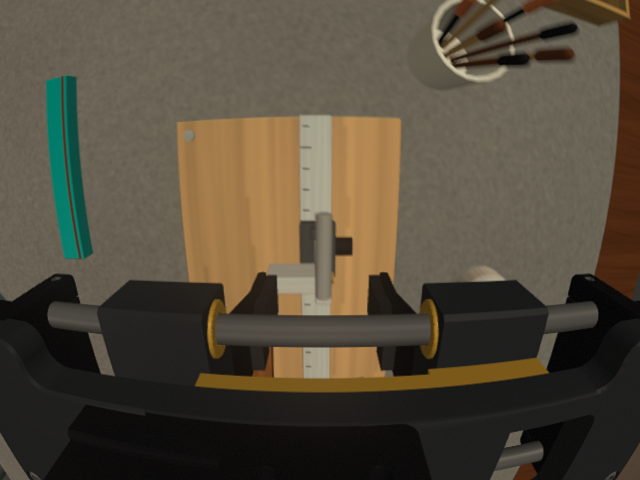

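View pics/sd1.png

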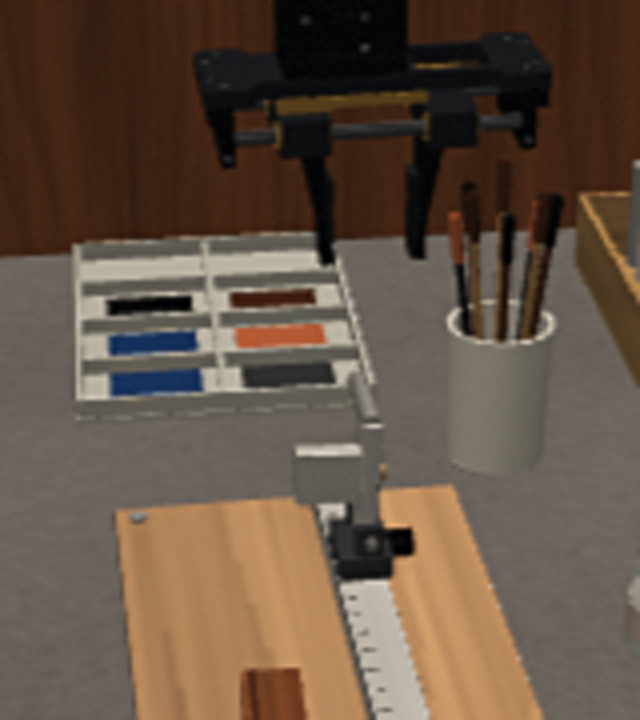

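```bash
cat >> h.py <<'E'
def wray(px,z,s):
    c=bot.camera_info('wrist');K=np.array(c['K']);M=np.array(c['mount'])
    v=(np.array(px,float)-K[:2,2]);r=np.hypot(*v);a=r/K[0,0]
    dc=np.array([*(v/r*np.sin(a)),np.cos(a)])
    R=s['tcp_rot'];o=R@M[:3,3]+s['position'];d=R@M[:3,:3]@dc
    k=(z/1000-o[2])/d[2];return ((o+k*d)-O)@RJ*1000
E
python3 -c "
from h import *
s=bot.read_state()
for px,z in (((324,213),140),((323,298),140),((316,255),134),((331,255),134),((301,150),37),((332,150),37),((301,200),37),((178,123),15),((400,119),15),((401,240),15),((301,223),72),((302,262),72),((335,262),72)): print(px,z,np.round(wray(px,z,s),1))
p=cv2.imread('pics/wrist1.png');up('w',p,(230,190,410,310),4,'w1c')
"
```

```text
(324, 213) 140 [ 54.8 198.7 140. ]
(323, 298) 140 [ 54.1 135.6 140. ]
(316, 255) 134 [ 49.1 166.7 134. ]
(331, 255) 134 [ 59.8 166.6 134. ]
(301, 150) 37 [ 33.9 235.7  37. ]
(332, 150) 37 [ 62.7 235.6  37. ]
(301, 200) 37 [ 33.4 188.2  37. ]
(178, 123) 15 [-94.8 267.3  15. ]
(400, 119) 15 [130.9 266.9  15. ]
(401, 240) 15 [136.6 141.5  15. ]
(301, 223) 72 [ 35.1 174.5  72. ]
(302, 262) 72 [ 35.4 138.4  72. ]
(335, 262) 72 [ 65.  138.4  72. ]
```

View pics/w1c.png

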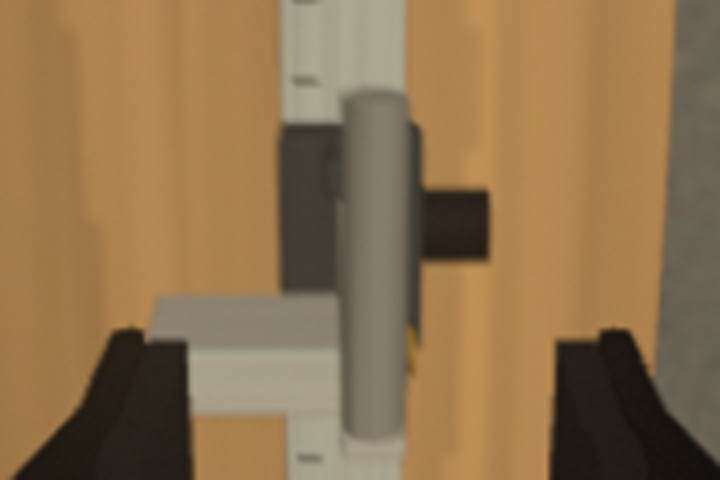

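>>> servo_tool(
  increments=[
    [0.5, [1, 0, 35], 0],
    [0.5, [0, 0, 35], 0],
    [0.5, [0, 0, 30], 0],
    [0.9, [0, 0, 0], 0],
    [0.9, [0, 0, 0], 0],
  ],
)

```text
time_s: 2.88
position: [0.57, 0.2309, 0.1236]
tcp_rot: [[-0.037, 0.999, 0.001], [0.999, 0.037, 0.0], [0.0, 0.001, -1.0]]
force: [0.9, 0.6, 0.1]
opening: 0.352
```

>>> servo_tool(
  increments=[
    [0.9, [0, 0, 0], 0],
    [0.9, [0, 0, 0], 0],
  ],
)

```text
time_s: 3.12
position: [0.5704, 0.2303, 0.1239]
tcp_rot: [[-0.036, 0.999, 0.002], [0.999, 0.036, 0.001], [0.0, 0.002, -1.0]]
force: [-0.3, 0.6, -0.4]
opening: 0.148
```

```bash
python3 -c "
from h import *
st()
for n in('side','scene'):
    p,d=bot.capture(n);cv2.imwrite(f'pics/{n}2.png',p)
    if n=='side': up(n,p,(240,80,400,240),4,'sd2')
"
```

```text
t 3.12 jig tcp [ 52.3 181.8 123.9] tooly yaw in jig 0.07 F jig [-0.24  0.64 -0.35] M [-0.08  0.02 -0.03] open 12.9 j [12. 36. 89.  0. 55. 10.]
```

View pics/sd2.png

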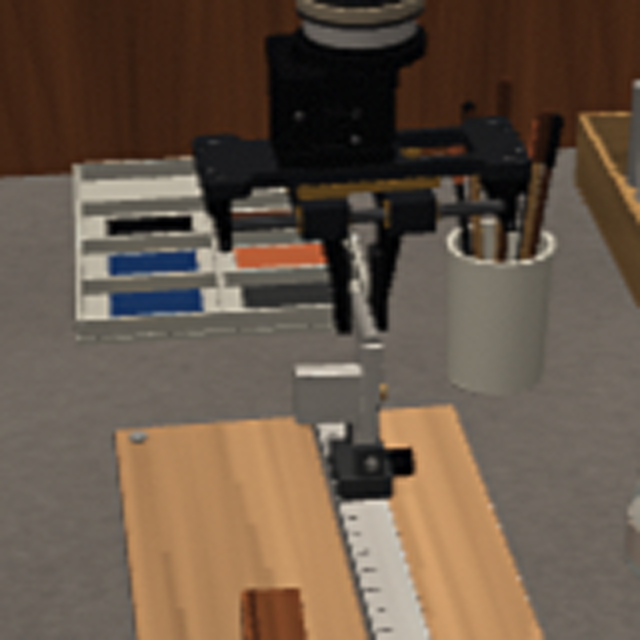

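>>> servo_tool(
  increments=[
    [0.95, [0, 0, 0], 0],
    [0.95, [0, -5.5, 0.2], 0],
    [0.95, [0, -5.5, 0.6], 0],
    [0.95, [0, -10.7, 2.6], 0],
    [0.95, [0, -10.1, 4.2], 0],
  ],
)

```text
time_s: 3.85
position: [0.5383, 0.2293, 0.1152]
tcp_rot: [[-0.036, 0.999, 0.002], [0.999, 0.036, 0.001], [0.001, 0.002, -1.0]]
force: [5.3, 1.6, 1.1]
opening: 0.127
```

```bash
python3 -c "
from h import *
st()
p,d=bot.capture('side');up('n',p,(240,80,400,240),4,'sd3')
"
```

```text
t 3.85 jig tcp [ 20.1 181.9 115.2] tooly yaw in jig 0.05 F jig [5.32 1.45 1.07] M [ 0.33 -0.92  0.05] open 11.1 j [12. 35. 93.  0. 51. 10.]
```

View pics/sd3.png

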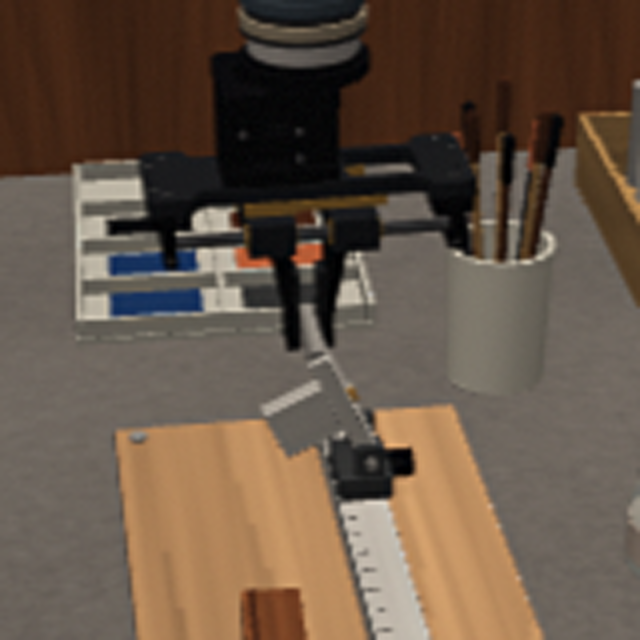

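>>> servo_tool(
  increments=[
    [0.95, [0, -9.4, 5.7], 0],
    [0.95, [0, -8.4, 7.1], 0],
    [0.95, [0, -7.1, 8.4], 0],
    [0.95, [0, -5.7, 9.4], 0],
    [0.95, [0, 0, 0], 0],
  ],
)

```text
time_s: 4.53
position: [0.5067, 0.2282, 0.0829]
tcp_rot: [[-0.036, 0.999, -0.001], [0.999, 0.036, 0.001], [0.001, -0.001, -1.0]]
force: [5.2, 5.0, -2.0]
opening: 0.127
```

```bash
python3 -c "
from h import *
st()
"
```

```text
t 4.53 jig tcp [-11.4 181.9  82.9] tooly yaw in jig 0.04 F jig [ 5.4   4.8  -2.04] M [ 0.61 -0.97  0.05] open 11.1 j [13. 37. 99.  0. 45. 11.]
```

>>> servo_tool(
  increments=[
    [0.95, [0.5, -3.7, 10.1], 0],
    [0.95, [0.3, -2.3, 10.7], 0],
    [0.95, [0, -0.5, 6], 0],
    [0.95, [0, -0.2, 3], 0],
  ],
)

```text
time_s: 5.03
position: [0.4984, 0.2281, 0.0535]
tcp_rot: [[-0.036, 0.999, -0.005], [0.999, 0.036, -0.001], [-0.001, -0.005, -1.0]]
force: [-1.3, 2.9, 2.5]
opening: 0.126
```

```bash
python3 -c "
from h import *
st()
"
```

```text
t 5.03 jig tcp [-19.8 182.1  53.5] tooly yaw in jig 0.06 F jig [-1.16  2.9   2.52] M [ 0.19  0.17 -0.02] open 11.0 j [ 13.  39. 100.   0.  41.  11.]
```

>>> servo_tool(
  increments=[
    [0.95, [0, 0, 1], 0],
    [0.95, [0, 0, 1], 0],
    [0.95, [0, 0, 0], 0],
  ],
)

```text
time_s: 5.4
position: [0.4983, 0.2281, 0.0521]
tcp_rot: [[-0.036, 0.999, -0.005], [0.999, 0.036, -0.001], [-0.001, -0.005, -1.0]]
force: [-4.7, 2.6, 1.7]
opening: 0.126
```

```bash
python3 -c "
from h import *
st()
p,d=bot.capture('side');up('n',p,(240,80,400,240),4,'sd4')
p,d=bot.capture('scene');up('n',p,(340,230,480,350),5,'sc4')
"
```

```text
t 5.4 jig tcp [-19.8 182.1  52.1] tooly yaw in jig 0.05 F jig [-4.56  2.79  1.7 ] M [ 0.29  0.69 -0.01] open 11.0 j [ 13.  39. 100.   0.  41.  11.]
```

View pics/sd4.png

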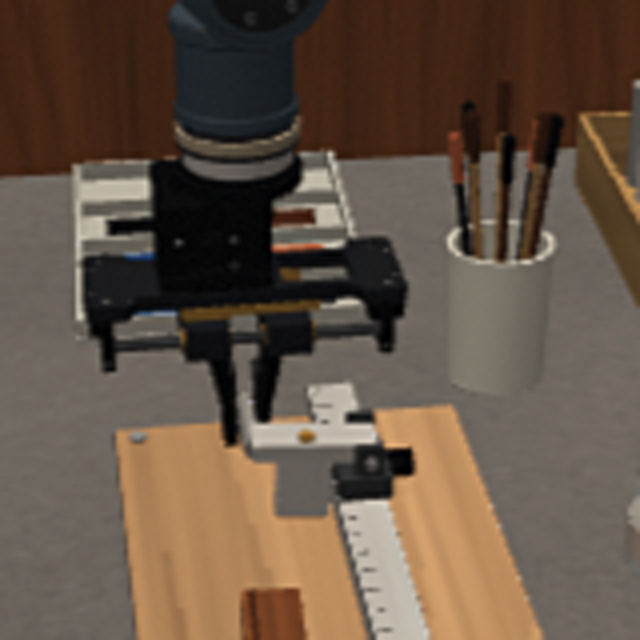

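View pics/sc4.png

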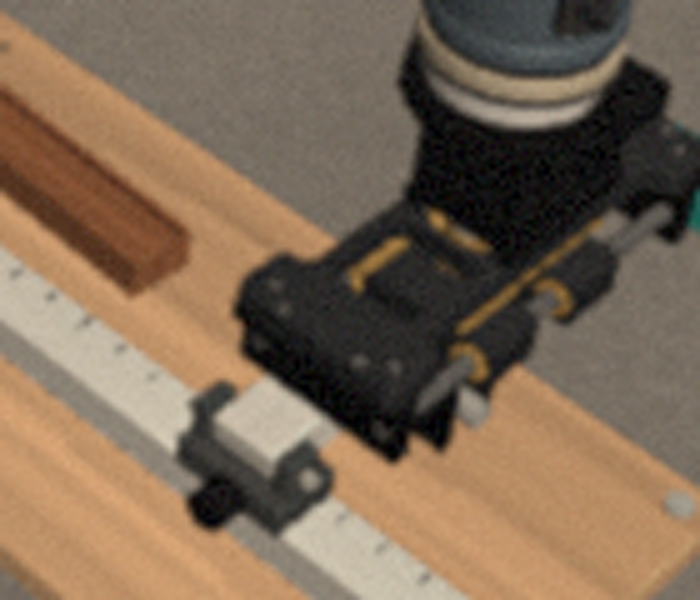

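>>> servo_tool(
  increments=[
    [0.95, [0, 0.4, 1], 0],
    [0.95, [0, 0.3, 1], 0],
    [0.95, [0, 0.3, 1], 0],
    [0.95, [0, 0, 0], 0],
  ],
)

```text
time_s: 6.0
position: [0.4982, 0.228, 0.0489]
tcp_rot: [[-0.036, 0.999, -0.007], [0.999, 0.036, -0.001], [-0.001, -0.007, -1.0]]
force: [-7.8, 1.9, 1.9]
opening: 0.122
```

```bash
python3 -c "
from h import *
st()
"
```

```text
t 6.0 jig tcp [-20.  182.1  48.9] tooly yaw in jig 0.05 F jig [-7.75  2.22  1.87] M [0.3  0.97 0.03] open 10.6 j [ 13.  40. 100.   0.  40.  11.]
```

>>> servo_tool(
  increments=[
    [0.7, [0, -1, 0], 0],
    [0.6, [0, 0, 0], 0],
    [0.6, [0, 0, -20], 0],
    [0.9, [0, 0, -20], 0],
    [1.0, [0, 0, 0], 0],
  ],
)

```text
time_s: 6.62
position: [0.503, 0.2284, 0.091]
tcp_rot: [[-0.036, 0.999, 0.005], [0.999, 0.036, 0.001], [0.001, 0.006, -1.0]]
force: [-0.0, 0.3, 0.1]
opening: 0.247
```

>>> servo_tool(
  increments=[
    [1.0, [0, 0, 0], 0],
    [1.0, [0, 0, 8], 0],
    [1.0, [0, 0, 6], 0],
    [1.0, [0, 0, 0], 0],
  ],
)

```text
time_s: 7.12
position: [0.4998, 0.2281, 0.0743]
tcp_rot: [[-0.036, 0.999, -0.002], [0.999, 0.036, -0.001], [-0.001, -0.002, -1.0]]
force: [-0.6, 0.3, 0.0]
opening: 0.004
```

```bash
python3 -c "
from h import *
st()
p,d=bot.capture('wrist');cv2.imwrite('pics/w5.png',p)
p,d=bot.capture('side');up('n',p,(240,80,400,240),4,'sd5')
"
```

```text
t 7.12 jig tcp [-18.3 182.1  74.3] tooly yaw in jig 0.06 F jig [-0.54  0.31  0.01] M [-0.13  0.06 -0.01] open 0.3 j [ 13.  37. 100.  -0.  43.  11.]
```

View pics/w5.png

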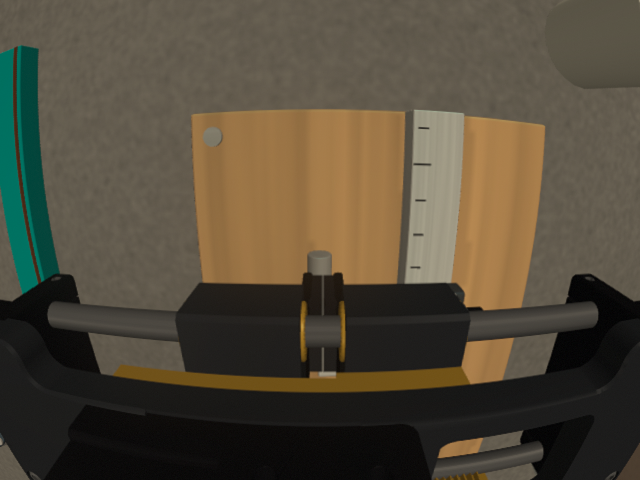

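View pics/sd5.png

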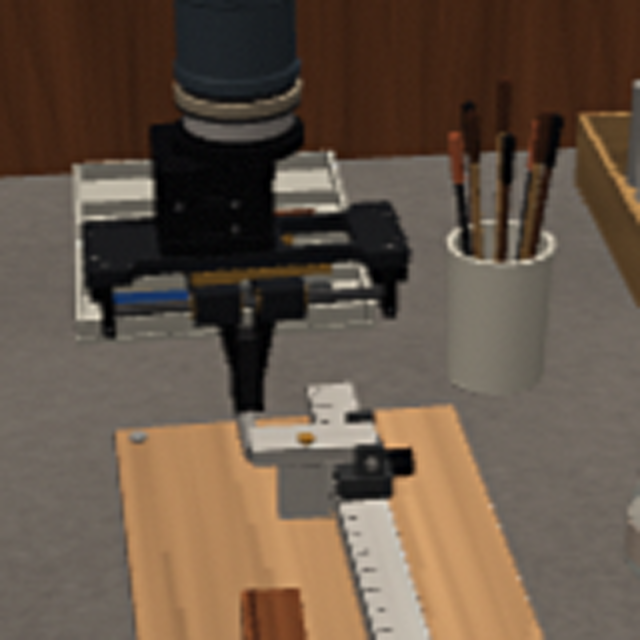

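Closed fingers are right over the pin (320,262 in the wrist view). Press gently from above to confirm it is on its rest.

>>> servo_tool(
  increments=[
    [1.0, [0, 0, 3], 0],
    [1.0, [0, 0, 2], 0],
    [1.0, [0, 0, 1], 0],
    [1.0, [0, 0, 0], 0],
  ],
)

```text
time_s: 7.72
position: [0.5006, 0.2284, 0.0695]
tcp_rot: [[-0.036, 0.999, -0.0], [0.999, 0.036, -0.0], [-0.0, -0.0, -1.0]]
force: [0.4, -0.5, -0.4]
opening: 0.004
```

```bash
python3 -c "
from h import *
st()
"
```

```text
t 7.72 jig tcp [-17.5 182.3  69.5] tooly yaw in jig 0.06 F jig [ 0.39 -0.49 -0.35] M [-0.06  0.06 -0.01] open 0.4 j [ 13.  38. 100.  -0.  43.  11.]
```

>>> servo_tool(
  increments=[
    [1.0, [0, -1, 1], 0],
    [1.0, [0, 0, 1], 0],
    [1.0, [0, 0, 0], 0],
  ],
)

```text
time_s: 8.1
position: [0.5006, 0.2284, 0.069]
tcp_rot: [[-0.036, 0.999, 0.003], [0.999, 0.036, 0.0], [0.0, 0.003, -1.0]]
force: [-0.5, -0.6, 8.9]
opening: 0.008
```

>>> servo_tool(
  increments=[
    [1.0, [0, 0, 1], 0],
    [1.0, [0, 0, 0], 0],
  ],
)

```text
time_s: 8.35
position: [0.5007, 0.2284, 0.0687]
tcp_rot: [[-0.036, 0.999, 0.003], [0.999, 0.036, 0.0], [0.0, 0.003, -1.0]]
force: [-1.9, -1.4, 13.9]
opening: 0.005
```

```bash
python3 -c "
from h import *
st()
"
```

```text
t 8.35 jig tcp [-17.5 182.4  68.7] tooly yaw in jig 0.07 F jig [-1.93 -1.37 13.95] M [-0.24  0.29  0.01] open 0.4 j [ 13.  38. 100.  -0.  42.  11.]
```

>>> servo_tool(
  increments=[
    [1.0, [0, 0, -30], 0],
    [0.5, [0, 0, -30], 0],
  ],
)

```text
time_s: 8.6
position: [0.4991, 0.2282, 0.127]
tcp_rot: [[-0.036, 0.999, -0.001], [0.999, 0.036, -0.0], [-0.0, -0.001, -1.0]]
force: [1.1, 0.4, -0.8]
opening: 0.058
```

```bash
python3 -c "
from h import *
plan((-85,-79,110),90,9)
p,d=bot.capture('scene');cv2.imwrite('pics/scene6.png',p);np.save('scene6.npy',d)
"
```

```text
t 8.6 jig tcp [-19.1 182.1 127. ] tooly yaw in jig 0.05 F jig [ 1.12  0.4  -0.76] M [-0.02  0.02  0.04] open 5.0 j [13. 32. 98. -0. 50. 11.]
[-29.0, -7.4, 1.9] -9.99
[-27.3, -12.3, 1.9] -9.99
[-24.7, -16.8, 1.9] -9.99
[-21.5, -20.9, 1.9] -9.99
[-17.5, -24.3, 1.9] -9.99
[-13.0, -26.9, 1.9] -9.99
[-8.2, -28.8, 1.9] -9.99
[-3.0, -29.8, 1.9] -9.99
[2.2, -29.8, 1.9] -9.99
```

>>> servo_tool(
  increments=[
    [0, [-29, -7.4, 0], -10],
    [0, [-27.3, -12.3, 0], -10],
    [0, [-24.7, -16.8, 0], -10],
    [0, [-21.5, -20.9, 0], -10],
    [0, [-17.5, -24.3, 0], -10],
  ],
)

```text
time_s: 9.28
position: [0.4676, 0.0812, 0.1264]
tcp_rot: [[-0.792, 0.61, -0.0], [0.61, 0.792, -0.0], [0.0, -0.0, -1.0]]
force: [0.3, -0.2, 0.4]
opening: 0.647
```

>>> servo_tool(
  increments=[
    [0, [-13, -26.9, 0], -10],
    [0, [-8.2, -28.8, 0], -10],
    [0, [-3, -29.8, 0], -10],
    [0, [2.2, -29.8, 0], -10],
    [0, [0, 0, 0], 0],
  ],
)

```text
time_s: 9.9
position: [0.4427, -0.0363, 0.1264]
tcp_rot: [[-0.999, -0.032, -0.0], [-0.032, 0.999, -0.0], [0.0, -0.0, -1.0]]
force: [0.2, 0.6, 0.4]
opening: 0.997
```

```bash
python3 -c "
from h import *
p,d=bot.capture('wrist');cv2.imwrite('pics/w7.png',p)
plan((-78,-79,23),90,3)
"
```

```text
t 9.95 jig tcp [-84.7 -79.3 126.4] tooly yaw in jig 89.81 F jig [ 0.54 -0.33 -0.12] M [0.03 0.01 0.02] open 86.6 j [ -19.   26.  113.    0.   41. -111.]
[-2.2, 0.1, 34.5] -0.06
[-2.2, 0.1, 34.5] -0.06
[-2.2, 0.1, 34.5] -0.06
```

View pics/w7.png

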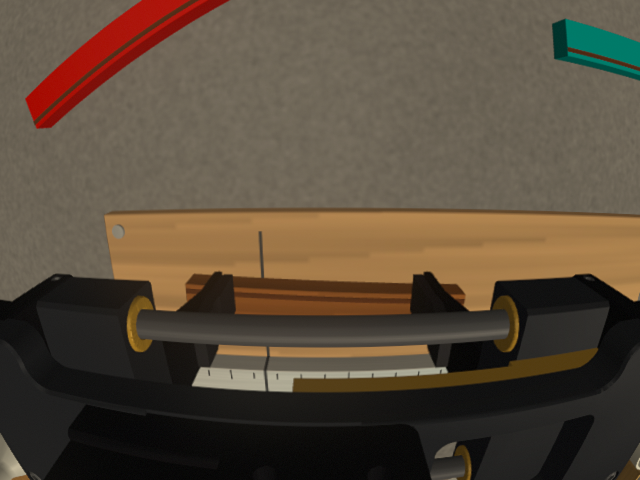

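```bash
python3 -c "
from h import *
s=bot.read_state()
for px,z in (((190,276),37),((320,284),37),((464,290),37),((320,214),15),((320,355),37)): print(px,z,np.round(wray(px,z,s),1))
"
```

```text
(190, 276) 37 [ -55.4 -181.4   37. ]
(320, 284) 37 [-50.2 -82.   37. ]
(464, 290) 37 [-42.8  30.3  37. ]
(320, 214) 15 [-97.9 -81.9  15. ]
(320, 355) 37 [ 13.1 -82.3  37. ]
```

>>> servo_tool(
  increments=[
    [0, [0, 0, 40], 0],
    [0, [0, 0, 40], 0],
    [0, [0, 0, 20], 0],
    [0, [-5, 0, 3], -0.2],
    [0, [-5, 0, 0], 0],
  ],
)

```text
time_s: 10.58
position: [0.4537, -0.0341, 0.0238]
tcp_rot: [[-0.999, -0.04, 0.001], [-0.04, 0.999, -0.0], [-0.001, -0.0, -1.0]]
force: [-0.1, -0.1, -0.3]
opening: 0.998
```

```bash
python3 -c "
from h import *
st()
p,d=bot.capture('side');up('n',p,(240,150,400,320),4,'sd8')
"
```

```text
t 10.57 jig tcp [-73.6 -78.4  23.8] tooly yaw in jig 90.26 F jig [-0.09 -0.12 -0.28] M [ 0.06 -0.02  0.04] open 86.8 j [ -18.   39.  115.    0.   26. -111.]
```

View pics/sd8.png

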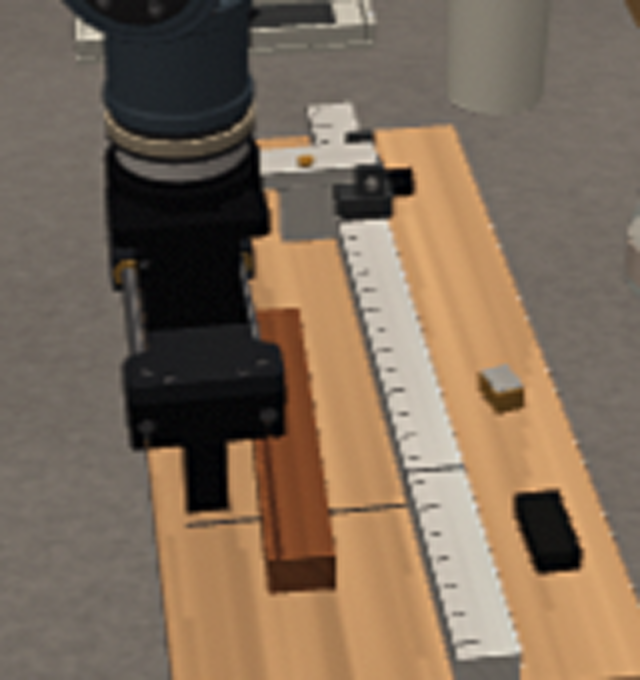

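>>> servo_tool(
  increments=[
    [0, [-8, 0, 0], 0.3],
    [0, [-6, 0, 0], 0],
    [0, [-6, 0, 0], 0],
    [0, [-6, 0, 0], 0],
    [0, [-6, 0, 0], 0],
  ],
)

```text
time_s: 11.25
position: [0.4846, -0.0333, 0.0236]
tcp_rot: [[-0.999, -0.034, -0.001], [-0.034, 0.999, 0.0], [0.001, 0.0, -1.0]]
force: [-1.7, -0.4, 1.0]
opening: 1.0
```

>>> servo_tool(
  increments=[
    [0, [-6, 0, 0], 0],
    [0, [-6, 0, 0], 0],
    [0, [-4, 0, 0], 0],
    [0, [-3, 0, 0], 0],
    [0, [-1, 0, 0], 0],
  ],
)

```text
time_s: 11.88
position: [0.5051, -0.0328, 0.0235]
tcp_rot: [[-0.999, -0.034, 0.0], [-0.034, 0.999, -0.0], [-0.0, -0.0, -1.0]]
force: [-1.2, -1.2, 0.8]
opening: 1.001
```

```bash
python3 -c "
from h import *
st()
p,d=bot.capture('side');up('n',p,(240,150,400,320),4,'sd9')
"
```

```text
t 11.88 jig tcp [-22.1 -78.9  23.5] tooly yaw in jig 89.96 F jig [-1.22 -1.19  0.82] M [-0.02  0.21  0.06] open 87.1 j [ -16.   41.  107.   -0.   32. -108.]
```

View pics/sd9.png

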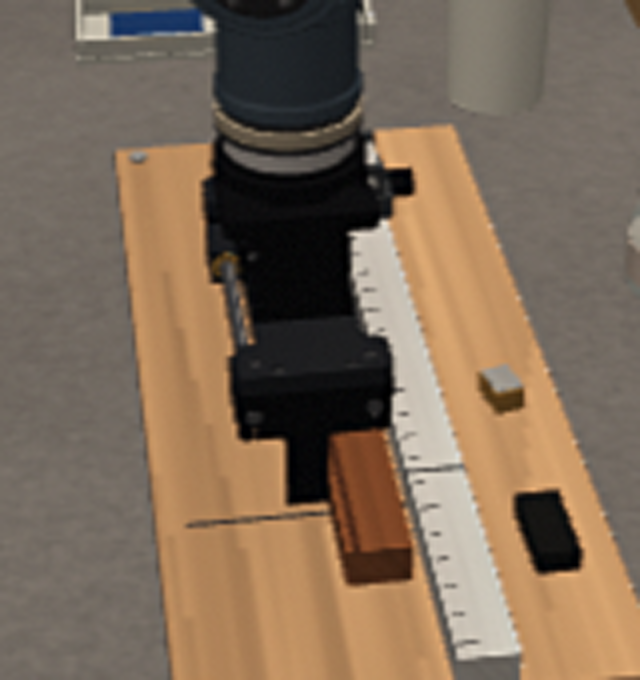

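>>> servo_tool(
  increments=[
    [0, [-2, 0, 0], 0],
    [0, [-2, 0, 0], 0],
    [0, [-2, 0, 0], 0],
    [0, [0, 0, 0], 0],
  ],
)

```text
time_s: 12.42
position: [0.5113, -0.0326, 0.0236]
tcp_rot: [[-0.999, -0.034, 0.001], [-0.034, 0.999, -0.0], [-0.001, -0.0, -1.0]]
force: [-0.2, -0.8, -0.3]
opening: 1.001
```

>>> servo_tool(
  increments=[
    [0, [-1, 0, 0], 0],
    [0, [0, 0, 0], 0],
  ],
)

```text
time_s: 12.68
position: [0.5115, -0.0326, 0.0236]
tcp_rot: [[-0.999, -0.034, -0.001], [-0.034, 0.999, 0.0], [0.001, 0.0, -1.0]]
force: [-0.9, -0.7, 0.1]
opening: 1.001
```

>>> servo_tool(
  increments=[
    [0, [-1, 0, 0], 0],
    [0, [0, 0, 0], 0],
  ],
)

```text
time_s: 12.92
position: [0.5116, -0.0324, 0.0235]
tcp_rot: [[-0.999, -0.034, -0.003], [-0.034, 0.999, 0.0], [0.003, 0.0, -1.0]]
force: [-4.9, -3.3, 2.8]
opening: 0.999
```

```bash
python3 -c "
from h import *
st()
"
```

```text
t 12.93 jig tcp [-15.7 -78.7  23.5] tooly yaw in jig 89.94 F jig [-5.02 -3.08  2.8 ] M [-0.47  0.85 -0.28] open 86.9 j [ -16.   41.  106.   -0.   33. -108.]
```

>>> servo_tool(
  increments=[
    [0, [-1, 0, 0], 0],
    [0, [0, 0, 0], 0],
  ],
)

```text
time_s: 13.18
position: [0.5115, -0.0323, 0.0234]
tcp_rot: [[-0.999, -0.034, -0.005], [-0.034, 0.999, 0.001], [0.005, 0.001, -1.0]]
force: [-6.2, -2.7, 3.9]
opening: 0.998
```

```bash
python3 -c "
from h import *
st()
p,d=bot.capture('scene');up('n',p,(240,210,480,350),3,'sc10');cv2.imwrite('pics/scene10.png',p);np.save('scene10.npy',d)
J=((world('scene',d)-O)@RJ*1000);np.save('Js10.npy',J)
"
```

```text
t 13.18 jig tcp [-15.7 -78.6  23.4] tooly yaw in jig 89.95 F jig [-6.25 -2.44  3.94] M [-0.59  1.06 -0.27] open 86.8 j [ -16.   41.  106.   -0.   33. -108.]
```

View pics/sc10.png

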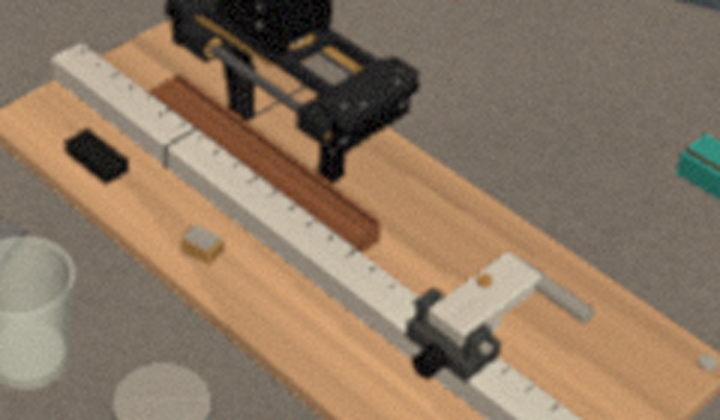

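>>> servo_tool(
  increments=[
    [0, [5, 0, 0], 0],
    [0, [12, 0, 0], 0],
    [0.8, [0, 0, -45], 0],
    [1, [-12, -40, 0], 0],
    [1, [-12, -40, 0], 0],
  ],
)

```text
time_s: 13.85
position: [0.5243, -0.1127, 0.0694]
tcp_rot: [[-0.999, -0.036, 0.003], [-0.036, 0.999, -0.001], [-0.002, -0.001, -1.0]]
force: [0.9, 0.7, -0.9]
opening: 0.745
```

>>> servo_tool(
  increments=[
    [1, [-12, -40, 0], 0],
    [1, [-9, -18, 0], 0],
    [1, [0, 0, 0], 0],
  ],
)

```text
time_s: 14.22
position: [0.547, -0.1701, 0.0684]
tcp_rot: [[-0.999, -0.033, 0.001], [-0.033, 0.999, -0.0], [-0.001, -0.0, -1.0]]
force: [-0.0, 0.4, -0.2]
opening: 0.399
```

```bash
python3 -c "
from h import *
p,d=bot.capture('wrist');cv2.imwrite('pics/w11.png',p)
s=plan((13,-217,24),90,1)
p,d=bot.capture('side');J=((world('side',d)-O)@RJ*1000);cv2.imwrite('pics/side11.png',p)
up('n',p,(240,150,400,320),4,'sd11')
m=(abs(J[...,2]-37)<3)&(J[...,0]<26)&(J[...,0]>-60)&(J[...,1]>-230)&(J[...,1]<100)
q=J[m];print(cv2.minAreaRect(q[:,:2].astype(np.float32)))
m=(abs(J[...,2]-27)<4)&(J[...,0]<26)&(J[...,0]>-10)&(J[...,1]>-230)&(J[...,1]<-150);print(np.percentile(J[m],[10,50],axis=0) if m.sum() else 0)
"
```

```text
t 14.28 jig tcp [  13.8 -216.    68.2] tooly yaw in jig 89.92 F jig [-0.52  0.54 -0.73] M [ 0.1   0.05 -0.04] open 30.7 j [ -28.   39.   97.    0.   45. -120.]
[0.7, -1.0, 44.2] -0.08
((4.608207702636719, -81.17882537841797), (217.51756286621094, 21.349720001220703), 89.77169036865234)
[[  -5.75097216 -189.44924412   23.71718061]
 [  -0.52932552 -187.32728088   26.33620606]]
```

View pics/w11.png

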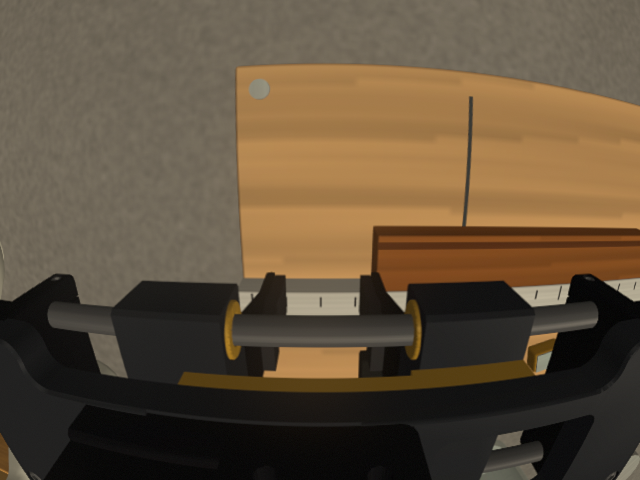

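View pics/sd11.png

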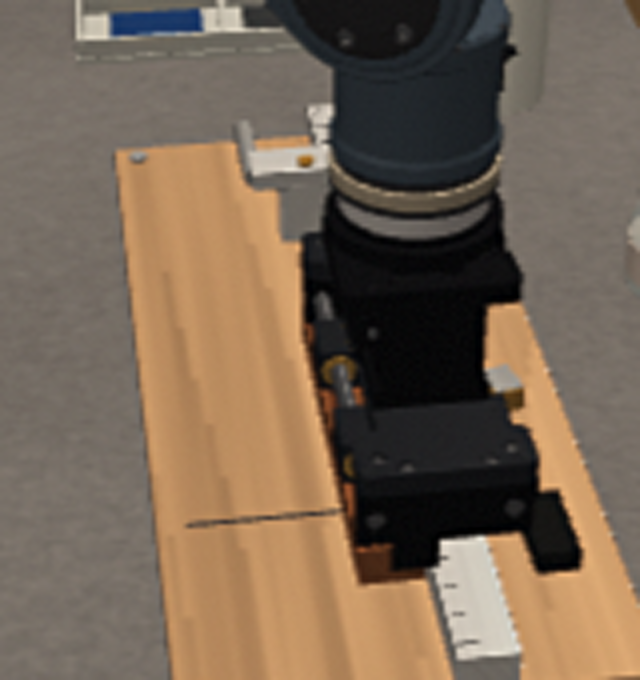

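>>> servo_tool(
  increments=[
    [1, [2, -3, 0], 0],
    [1, [0, 0, 0], 0],
    [1, [0, 0, 22], 0],
    [1, [0, 0, 22], 0],
    [1, [0, 0, 0], 0],
  ],
)

```text
time_s: 14.95
position: [0.5433, -0.1713, 0.0233]
tcp_rot: [[-0.999, -0.035, -0.003], [-0.035, 0.999, 0.002], [0.003, 0.002, -1.0]]
force: [0.7, 0.5, 0.3]
opening: 0.008
```

```bash
python3 -c "
from h import *
st()
p,d=bot.capture('side');cv2.imwrite('pics/side12.png',p)
up('n',p,(240,150,400,320),4,'sd12')
"
```

```text
t 14.95 jig tcp [  11.1 -218.6   23.3] tooly yaw in jig 89.98 F jig [0.68 0.46 0.29] M [0.03 0.03 0.01] open 0.7 j [ -29.   43.   98.    0.   39. -121.]
```

View pics/sd12.png

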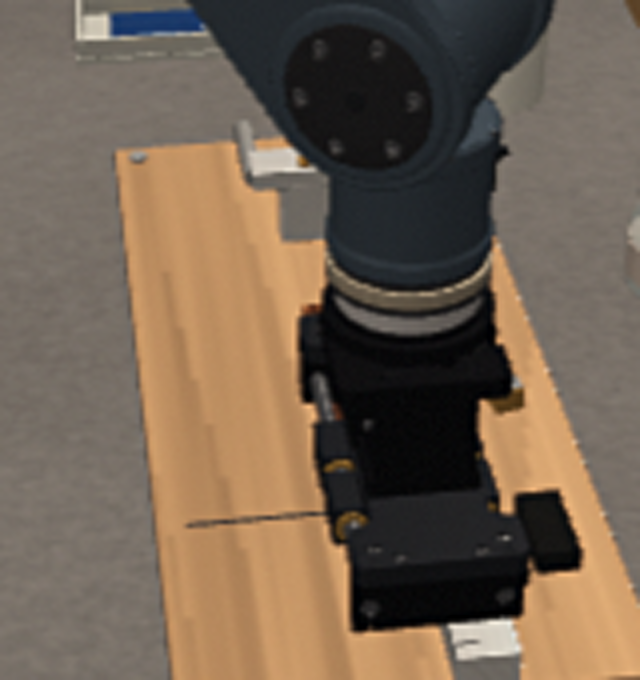

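>>> servo_tool(
  increments=[
    [1, [0, 7, 0], 0],
    [1, [0, 5, 0], 0],
    [1, [0, 5, 0], 0],
    [1, [0, 6, 0], 0],
    [1, [0, 6, 0], 0],
  ],
)

```text
time_s: 15.62
position: [0.5439, -0.1436, 0.0249]
tcp_rot: [[-0.999, -0.035, 0.001], [-0.035, 0.999, -0.001], [-0.001, -0.001, -1.0]]
force: [0.1, -1.8, 1.1]
opening: 0.006
```

>>> servo_tool(
  increments=[
    [1, [-0.1, 7, 0], 0],
    [1, [-0.1, 7, 0], 0],
    [1, [-0.1, 7, 0], 0],
    [1, [-0.1, 7, 0], 0],
    [1, [-0.1, 6, 0], 0],
  ],
)

```text
time_s: 16.25
position: [0.5429, -0.109, 0.0246]
tcp_rot: [[-0.999, -0.034, -0.0], [-0.034, 0.999, -0.0], [0.0, -0.0, -1.0]]
force: [-1.3, -1.2, 1.4]
opening: 0.006
```

```bash
cat > chk.py <<'E'
import sys
from h import *
st()
k=sys.argv[1]
p,d=bot.capture('scene');up('n',p,(280,210,440,350),5,'c'+k);cv2.imwrite(f'pics/scene{k}.png',p)
J=((world('scene',d)-O)@RJ*1000)
m=(abs(J[...,2]-37)<3)&(J[...,0]<27)&(J[...,0]>-60)&(J[...,1]>-230)&(J[...,1]<160)
hsv=cv2.cvtColor(p,cv2.COLOR_BGR2HSV);m&=(hsv[...,1]>90)
q=J[m];print(len(q),cv2.minAreaRect(q[:,:2].astype(np.float32)),np.percentile(q[:,1],[1,99]))
for y in range(-150,140,30):
    s=q[abs(q[:,1]-y)<10]
    if len(s)>8: print(y,np.round(np.percentile(s[:,0],[3,97]),1),end=' ')
E
python3 chk.py 13
```

```text
t 16.25 jig tcp [  13.  -156.4   24.6] tooly yaw in jig 89.97 F jig [-1.34 -1.17  1.39] M [-0.3   0.14  0.01] open 0.6 j [ -23.   42.  100.   -0.   38. -115.]
909 ((10.985610961914062, -45.988128662109375), (31.854297637939453, 240.63922119140625), 0.028659507632255554) [-148.98499152   71.3267411 ]
-150 [-1.9 25.4] -120 [-0.9 26.1] -90 [-3.1 25.5] -60 [-2. 26.] -30 [-2.6 25.1] 0 [-3.  25.6] 30 [-2.3 25.9] 60 [-2.1 25.6]
```

View pics/c13.png

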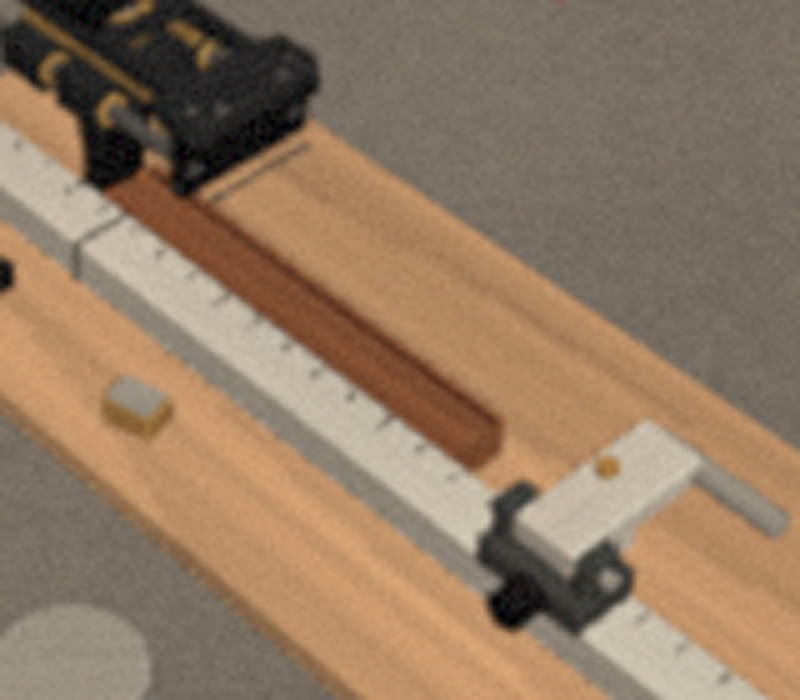

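>>> servo_tool(
  increments=[
    [1, [0, 7, 0], 0],
    [1, [0, 7, 0], 0],
    [1, [0, 7, 0], 0],
    [1, [0, 7, 0], 0],
    [1, [0, 6, 0], 0],
  ],
)

```text
time_s: 16.92
position: [0.5417, -0.0749, 0.0245]
tcp_rot: [[-0.999, -0.034, -0.0], [-0.034, 0.999, 0.0], [0.0, 0.0, -1.0]]
force: [-0.5, -1.1, -0.7]
opening: 0.004
```

>>> servo_tool(
  increments=[
    [1, [0, 5, 0], 0],
    [1, [0, 4, 0], 0],
    [1, [0, 3, 0], 0],
    [1, [0, 2, 0], 0],
    [1, [0, 0, 0], 0],
  ],
)

```text
time_s: 17.55
position: [0.5412, -0.0613, 0.0245]
tcp_rot: [[-0.999, -0.034, -0.0], [-0.034, 0.999, 0.0], [0.0, 0.0, -1.0]]
force: [-0.1, 0.1, -0.6]
opening: 0.006
```

```bash
python3 chk.py 14
```

```text
t 17.55 jig tcp [  12.9 -108.6   24.5] tooly yaw in jig 89.95 F jig [-0.12  0.12 -0.6 ] M [0.03 0.01 0.01] open 0.5 j [ -18.   42.  102.    0.   37. -110.]
932 ((11.10887336730957, -4.088531494140625), (230.06878662109375, 31.751291275024414), 89.99131774902344) [-102.38513318  108.07957189]
-90 [-2.  25.5] -60 [-2.7 26.6] -30 [-2.4 25.8] 0 [-1.5 26. ] 30 [-2.2 26.2] 60 [-2.3 26.3] 90 [-3.2 26.4]
```

View pics/c14.png

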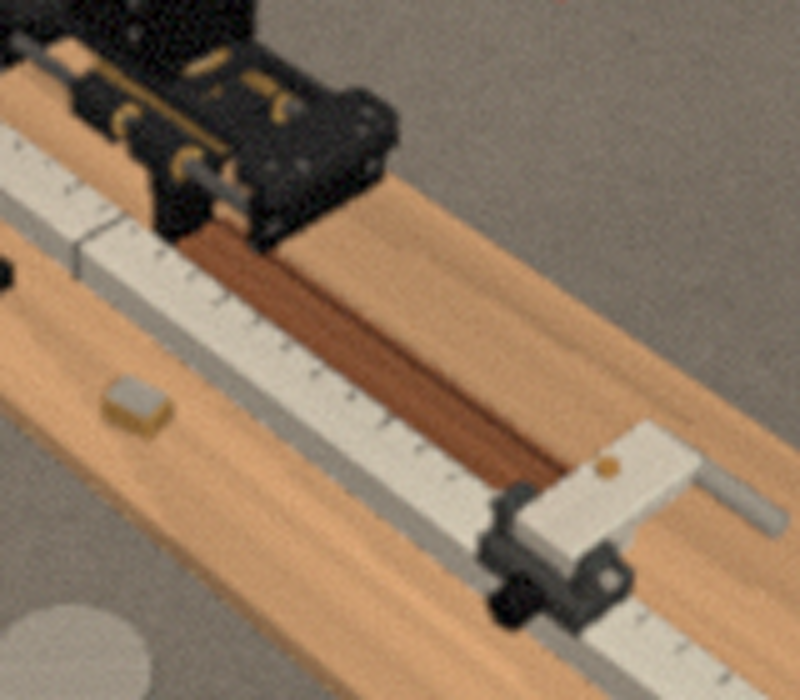

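>>> servo_tool(
  increments=[
    [1, [0, 1, 0], 0],
    [1, [0, 1, 0], 0],
    [1, [0, 1, 0], 0],
    [1, [0, 0, 0], 0],
  ],
)

```text
time_s: 18.1
position: [0.5413, -0.0585, 0.0246]
tcp_rot: [[-0.999, -0.034, 0.0], [-0.034, 0.999, 0.0], [-0.0, -0.0, -1.0]]
force: [-0.4, -0.1, -0.2]
opening: 0.004
```

>>> servo_tool(
  increments=[
    [1, [0, 1, 0], 0],
    [1, [0, 1, 0], 0],
    [1, [0, 0, 0], 0],
  ],
)

```text
time_s: 18.48
position: [0.5412, -0.0564, 0.0246]
tcp_rot: [[-0.999, -0.034, 0.0], [-0.034, 0.999, 0.0], [-0.0, 0.0, -1.0]]
force: [-0.1, -0.5, -0.2]
opening: 0.003
```

>>> servo_tool(
  increments=[
    [1, [0, 1, 0], 0],
    [1, [0, 1, 0], 0],
    [1, [0, 0, 0], 0],
  ],
)

```text
time_s: 18.85
position: [0.5411, -0.0544, 0.0246]
tcp_rot: [[-0.999, -0.034, 0.0], [-0.034, 0.999, 0.0], [-0.0, 0.0, -1.0]]
force: [0.9, -1.5, 0.9]
opening: 0.003
```

>>> servo_tool(
  increments=[
    [1, [0, 1, 0], 0],
    [1, [0, 1, 0], 0],
    [1, [0, 0, 0], 0],
  ],
)

```text
time_s: 19.23
position: [0.5411, -0.0524, 0.0246]
tcp_rot: [[-0.999, -0.034, 0.0], [-0.034, 0.999, 0.0], [-0.0, 0.0, -1.0]]
force: [-0.2, -1.2, 0.2]
opening: 0.005
```

>>> servo_tool(
  increments=[
    [1, [0, 0.7, 0], 0],
    [1, [0, 0, 0], 0],
  ],
)

```text
time_s: 19.48
position: [0.541, -0.0518, 0.0246]
tcp_rot: [[-0.999, -0.034, 0.0], [-0.034, 0.999, -0.0], [-0.0, -0.0, -1.0]]
force: [-0.7, -1.4, 0.7]
opening: 0.005
```

>>> servo_tool(
  increments=[
    [1, [0, 0.7, 0], 0],
    [1, [0, 0, 0], 0],
  ],
)

```text
time_s: 19.73
position: [0.541, -0.0511, 0.0246]
tcp_rot: [[-0.999, -0.034, 0.0], [-0.034, 0.999, 0.0], [-0.0, 0.0, -1.0]]
force: [0.6, -1.1, -0.7]
opening: 0.006
```

>>> servo_tool(
  increments=[
    [1, [0, 0.7, 0], 0],
    [1, [0, 0.7, 0], 0],
    [1, [0, 0, 0], 0],
  ],
)

```text
time_s: 20.1
position: [0.5412, -0.0507, 0.0246]
tcp_rot: [[-0.999, -0.035, 0.0], [-0.035, 0.999, -0.001], [-0.0, -0.001, -1.0]]
force: [-0.5, -5.4, 0.3]
opening: 0.002
```

>>> servo_tool(
  increments=[
    [1, [0, 0.7, 0], 0],
    [1, [0, 0, 0], 0],
  ],
)

```text
time_s: 20.35
position: [0.5412, -0.0506, 0.0246]
tcp_rot: [[-0.999, -0.035, 0.0], [-0.035, 0.999, -0.002], [-0.0, -0.002, -1.0]]
force: [-1.2, -7.7, -0.3]
opening: 0.004
```

>>> servo_tool(
  increments=[
    [1, [0, 0.7, 0], 0],
    [1, [0, 0, 0], 0],
  ],
)

```text
time_s: 20.6
position: [0.5412, -0.0506, 0.0246]
tcp_rot: [[-0.999, -0.036, 0.001], [-0.036, 0.999, -0.003], [-0.001, -0.003, -1.0]]
force: [-1.7, -9.8, 0.1]
opening: 0.003
```

>>> servo_tool(
  increments=[
    [1, [0, -1, 0], 0],
    [1, [0, 0, 0], 0],
    [1, [0, 0, 0], 0],
    [1, [0, 0, 0], 0],
    [1, [0, 0, 0], 0],
  ],
)

```text
time_s: 21.22
position: [0.5412, -0.0507, 0.0246]
tcp_rot: [[-0.999, -0.035, 0.0], [-0.035, 0.999, -0.002], [-0.0, -0.002, -1.0]]
force: [-0.6, -6.6, 0.7]
opening: 0.008
```

>>> servo_tool(
  increments=[
    [1, [0, 0, 0], 0],
    [1, [0, 0, 0], 0],
    [1, [0, 0, 0], 0],
    [1, [0, 0, 0], 0],
    [1, [0, 0, 0], 0],
  ],
)

```text
time_s: 21.85
position: [0.5412, -0.0507, 0.0246]
tcp_rot: [[-0.999, -0.035, 0.001], [-0.035, 0.999, -0.002], [-0.0, -0.002, -1.0]]
force: [-0.5, -6.5, 0.0]
opening: 0.005
```

```bash
python3 chk.py 15; python3 -c "
from h import *
p,d=bot.capture('side');up('n',p,(250,150,370,290),5,'sd15')"
```

```text
t 21.85 jig tcp [ 13.3 -98.   24.6] tooly yaw in jig 90.0 F jig [-0.7  -6.52  0.04] M [-1.13  0.15 -0.  ] open 0.4 j [ -17.   42.  102.   -0.   36. -109.]
867 ((10.946521759033203, 1.04534912109375), (219.3076934814453, 31.918058395385742), 89.94615173339844) [-89.58018886 108.29948223]
-90 [-1.5 26. ] -60 [ 0.8 26. ] -30 [-2.5 26.4] 0 [-2.6 25.4] 30 [-2.7 26.2] 60 [-2.4 26.8] 90 [-2.4 25.4]
```

View pics/c15.png

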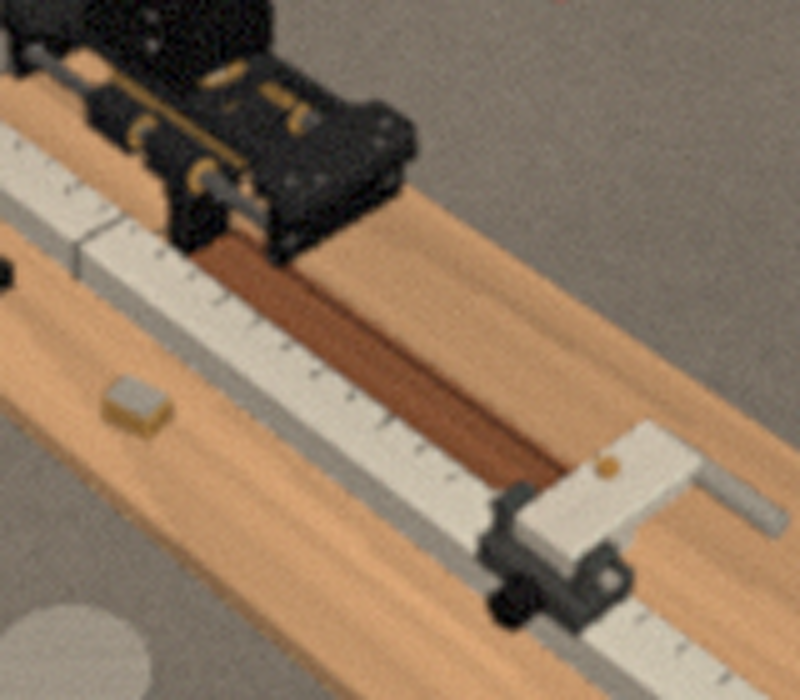

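View pics/sd15.png

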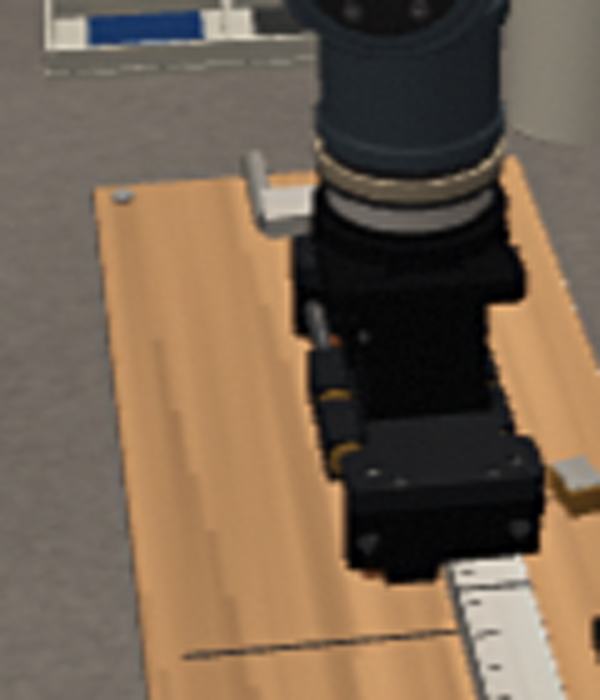

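>>> servo_tool(
  increments=[
    [1, [0, -2, 0], 0],
    [1, [0, -12, 0], 0],
    [1, [0, 0, -50], 0],
    [1, [0, 0, -50], 0],
    [0.5, [50, 0, 0], 0],
  ],
)

```text
time_s: 22.58
position: [0.4982, -0.0676, 0.1285]
tcp_rot: [[-0.999, -0.035, 0.015], [-0.035, 0.999, -0.005], [-0.015, -0.006, -1.0]]
force: [-1.0, -0.6, -0.5]
opening: 0.056
```

>>> servo_tool(
  increments=[
    [0.5, [50, 0, 0], 0],
    [0.5, [25, 0, 0], 0],
  ],
)

```text
time_s: 22.82
position: [0.413, -0.0668, 0.1246]
tcp_rot: [[-0.999, -0.033, -0.003], [-0.033, 0.999, 0.002], [0.003, 0.002, -1.0]]
force: [0.1, 1.0, -0.5]
opening: 0.26
```

```bash
python3 chk.py 16; python3 -c "
from h import *
p,d=bot.capture('side');up('n',p,(250,150,370,290),5,'sd16')
J=((world('side',d)-O)@RJ*1000)
hsv=cv2.cvtColor(p,cv2.COLOR_BGR2HSV)
m=(abs(J[...,2]-37)<3)&(J[...,0]<26)&(J[...,0]>-60)&(J[...,1]>-230)&(J[...,1]<160)&(hsv[...,1]>90)
q=J[m];print();print(len(q),cv2.minAreaRect(q[:,:2].astype(np.float32)),np.percentile(q[:,1],[1,99]))
for y in range(-150,140,30):
    s=q[abs(q[:,1]-y)<10]
    if len(s)>8: print(y,np.round(np.percentile(s[:,0],[3,97]),1),end=' ')
"
```

```text
t 22.82 jig tcp [-115.4 -109.6  124.6] tooly yaw in jig 89.92 F jig [ 0.12  1.02 -0.51] M [ 0.01 -0.01  0.01] open 22.7 j [ -25.   25.  116.    0.   39. -117.]
882 ((11.28173828125, 9.972076416015625), (202.56277465820312, 31.75198745727539), 89.82597351074219) [-86.90013163 108.50654023]
-90 [-2.3 26. ] -60 [-3.1 26.2] -30 [-1.5 24.8] 0 [-1.4 26.3] 30 [-3.7 25.6] 60 [-2.6 25.2] 90 [-1.8 26.1] 
777 ((9.898009300231934, 27.40264129638672), (238.32359313964844, 31.966838836669922), 89.89834594726562) [-89.96883624 128.41307873]
-90 [-4.8 24.4] -60 [-4.8 25.2] -30 [-5.3 24.8] 0 [-4.6 24.3] 30 [-4.8 24.7] 60 [-5.1 25.4] 90 [-5.2 24. ] 120 [-5.5 24.7]
```

View pics/c16.png

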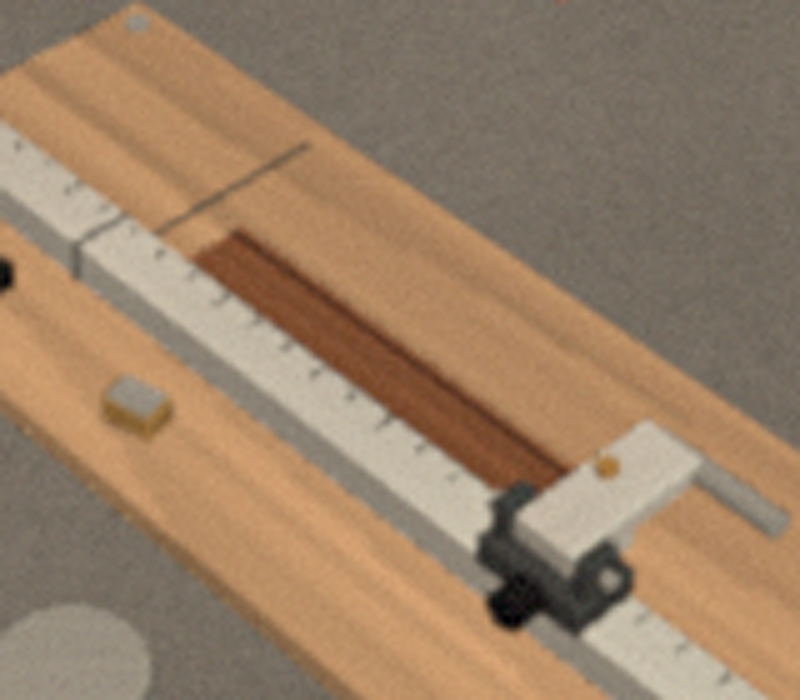

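View pics/sd16.png

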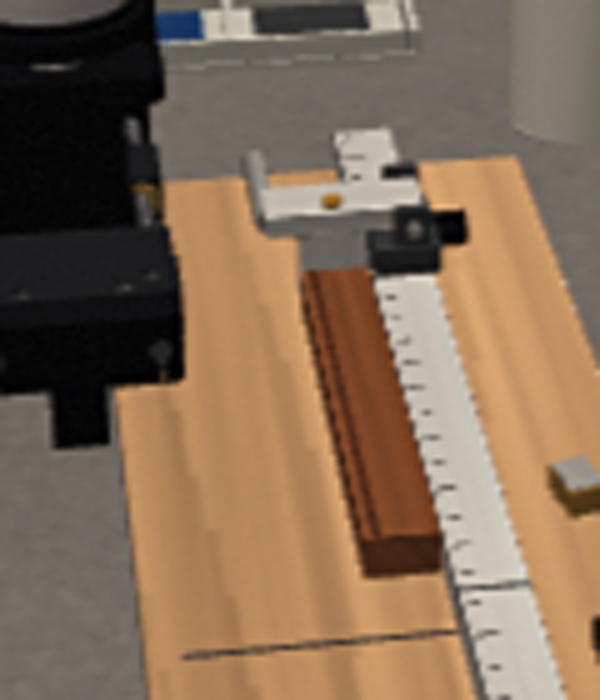

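```bash
python3 -c "
from h import *
plan((-20.5,181.5,125),0,10)
"
```

```text
t 22.93 jig tcp [-115.5 -109.5  124.5] tooly yaw in jig 89.86 F jig [0.05 0.39 1.22] M [0.04 0.04 0.01] open 30.8 j [ -25.   25.  116.    0.   39. -116.]
[-9.4, 29.1, -0.0] 8.99
[-4.8, 30.2, -0.0] 8.99
[0.0, 30.6, -0.0] 8.99
[4.8, 30.2, -0.0] 8.99
[9.5, 29.1, -0.0] 8.99
[13.9, 27.3, -0.0] 8.99
[18.0, 24.8, -0.0] 8.99
[21.6, 21.7, -0.0] 8.99
[24.7, 18.0, -0.0] 8.99
[27.3, 13.9, -0.0] 8.99
```

>>> servo_tool(
  increments=[
    [0.5, [-9.4, 29.1, 0], 9],
    [0.5, [-4.8, 30.2, 0], 9],
    [0.5, [0, 30.6, 0], 9],
    [0.5, [4.8, 30.2, 0], 9],
    [0.5, [9.5, 29.1, 0], 9],
  ],
)

```text
time_s: 23.55
position: [0.4611, 0.0806, 0.1246]
tcp_rot: [[-0.727, 0.686, 0.002], [0.686, 0.727, 0.0], [-0.002, 0.002, -1.0]]
force: [0.9, -1.0, 0.4]
opening: 0.499
```

>>> servo_tool(
  increments=[
    [0.5, [13.9, 27.3, 0], 9],
    [0.5, [18, 24.8, 0], 9],
    [0.5, [21.6, 21.7, 0], 9],
    [0.5, [24.7, 18, 0], 9],
    [0.5, [27.3, 13.9, 0], 9],
  ],
)

```text
time_s: 24.18
position: [0.5031, 0.2283, 0.1246]
tcp_rot: [[-0.029, 1.0, 0.002], [1.0, 0.029, 0.001], [0.001, 0.002, -1.0]]
force: [-0.3, -0.4, 0.2]
opening: 0.5
```

>>> servo_tool(
  increments=[
    [0.5, [0, 0, 0], 0],
    [0.5, [0, 0, 0], 0],
  ],
)

```text
time_s: 24.42
position: [0.5013, 0.2264, 0.1243]
tcp_rot: [[-0.036, 0.999, -0.0], [0.999, 0.036, -0.0], [-0.0, -0.0, -1.0]]
force: [-0.8, -1.1, 0.8]
opening: 0.499
```

```bash
python3 -c "
from h import *
p,d=bot.capture('wrist');cv2.imwrite('pics/w17.png',p)
plan((-20.5,181.5,53),0,2)
s=bot.read_state()
"
```

```text
t 24.48 jig tcp [-17.2 179.9 124.3] tooly yaw in jig 0.01 F jig [-0.43 -0.76  0.27] M [-0.07  0.06 -0.01] open 43.5 j [13. 32. 98. -0. 50. 11.]
[0.8, -1.6, 35.6] 0.0
[0.8, -1.6, 35.6] 0.0
```

View pics/w17.png

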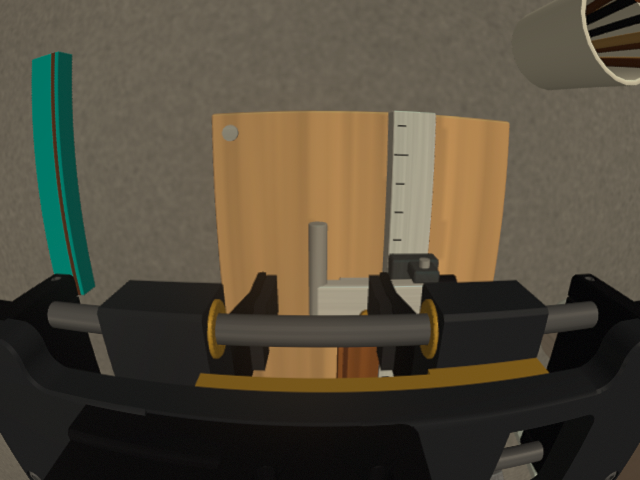

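>>> servo_tool(
  increments=[
    [0.5, [1, -2.5, 30], 0],
    [0.5, [1, 0, 30], 0],
    [0.5, [0, 0, 14], 0],
    [0.8, [0, 0, 0], 0],
    [0.95, [0, 0, 0], 0],
  ],
)

```text
time_s: 25.1
position: [0.4993, 0.2283, 0.0513]
tcp_rot: [[-0.034, 0.999, 0.002], [0.999, 0.034, 0.0], [0.0, 0.002, -1.0]]
force: [0.3, 0.0, 0.0]
opening: 0.353
```

>>> servo_tool(
  increments=[
    [0.95, [0, 0, 0], 0],
    [0.95, [0, 0, 0], 0],
    [0.95, [0, 0, 0], 0],
  ],
)

```text
time_s: 25.48
position: [0.4981, 0.2285, 0.0512]
tcp_rot: [[-0.034, 0.999, -0.0], [0.999, 0.034, 0.0], [0.0, -0.0, -1.0]]
force: [-2.2, 0.2, 5.1]
opening: 0.125
```

```bash
python3 -c "
from h import *
st()
"
```

```text
t 25.48 jig tcp [-20.  182.5  51.2] tooly yaw in jig -0.04 F jig [-2.17  0.24  5.08] M [-0.07  0.38 -0.05] open 10.9 j [ 13.  39. 101.   0.  40.  11.]
```

>>> servo_tool(
  increments=[
    [0.95, [0, 0.2, -5.5], 0],
    [0.95, [0, 0.6, -5.5], 0],
    [0.95, [0, 2.5, -10.7], 0],
    [0.95, [0, 4.2, -10.1], 0],
  ],
)

```text
time_s: 25.98
position: [0.5044, 0.2286, 0.0826]
tcp_rot: [[-0.034, 0.999, -0.004], [0.999, 0.034, -0.0], [-0.0, -0.004, -1.0]]
force: [-4.1, 2.1, -3.7]
opening: 0.125
```

```bash
python3 -c "
from h import *
st()
"
```

```text
t 25.98 jig tcp [-13.8 182.4  82.6] tooly yaw in jig -0.05 F jig [-3.99  2.29 -3.74] M [ 0.21  0.71 -0.05] open 10.9 j [13. 36. 99.  0. 45. 11.]
```

>>> servo_tool(
  increments=[
    [0.95, [0.3, 5.4, -9.4], 0],
    [0.95, [0.2, 7, -8.4], 0],
    [0.95, [0, 8.4, -7.1], 0],
    [0.95, [0, 9.4, -5.7], 0],
    [0.95, [0, 10.1, -4.2], 0],
  ],
)

```text
time_s: 26.6
position: [0.5388, 0.2299, 0.119]
tcp_rot: [[-0.035, 0.999, -0.016], [0.999, 0.035, -0.003], [-0.002, -0.016, -1.0]]
force: [-14.0, -0.8, 16.4]
opening: 0.127
```

```bash
python3 -c "
from h import *
st()
p,d=bot.capture('side');up('n',p,(230,80,390,280),3.5,'sd18')
"
```

```text
t 26.6 jig tcp [ 20.6 182.5 119. ] tooly yaw in jig -0.01 F jig [-14.06  -0.27  16.39] M [-0.29  2.74 -0.06] open 11.1 j [12. 35. 92.  0. 53. 10.]
```

View pics/sd18.png

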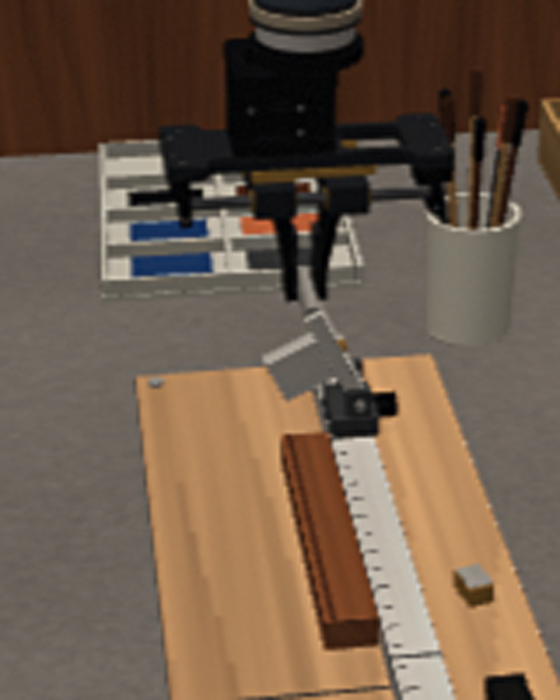

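>>> servo_tool(
  increments=[
    [0.95, [0, 0, -2], 0],
    [0.95, [0, 0, -2], 0],
    [0.95, [0, 0, 0], 0],
  ],
)

```text
time_s: 27.02
position: [0.5455, 0.23, 0.1217]
tcp_rot: [[-0.034, 0.999, -0.002], [0.999, 0.034, -0.001], [-0.001, -0.002, -1.0]]
force: [-5.6, -1.2, 1.5]
opening: 0.123
```

```bash
python3 -c "
from h import *
st()
"
```

```text
t 27.02 jig tcp [ 27.4 182.4 121.7] tooly yaw in jig -0.03 F jig [-5.66 -1.01  1.49] M [-0.43  1.17 -0.05] open 10.7 j [12. 35. 92. -0. 53. 10.]
```

>>> servo_tool(
  increments=[
    [0.95, [0, 6, -1.8], 0],
    [0.95, [0, 6, -1.2], 0],
    [0.95, [0, 5.5, -0.6], 0],
    [0.95, [0, 5.5, -0.3], 0],
    [0.95, [0, 5, 0.2], 0],
  ],
)

```text
time_s: 27.65
position: [0.5745, 0.231, 0.126]
tcp_rot: [[-0.034, 0.999, -0.0], [0.999, 0.034, -0.001], [-0.001, -0.0, -1.0]]
force: [-4.9, -3.0, -0.8]
opening: 0.124
```

>>> servo_tool(
  increments=[
    [0.95, [0, 5, 0.5], 0],
    [0.95, [0, 4.5, 0.8], 0],
    [0.95, [0, 4, 0.9], 0],
    [0.95, [0, 0, 0], 0],
  ],
)

```text
time_s: 28.15
position: [0.589, 0.2315, 0.1232]
tcp_rot: [[-0.034, 0.999, 0.002], [0.999, 0.034, -0.001], [-0.001, 0.002, -1.0]]
force: [-2.5, -4.1, 4.3]
opening: 0.126
```

```bash
python3 -c "
from h import *
st()
p,d=bot.capture('side');up('n',p,(230,80,390,280),3.5,'sd19')
"
```

```text
t 28.15 jig tcp [ 70.9 182.4 123.2] tooly yaw in jig -0.04 F jig [-2.62 -4.01  4.28] M [-0.74  0.75 -0.01] open 11.0 j [11. 38. 86. -0. 56.  9.]
```

View pics/sd19.png

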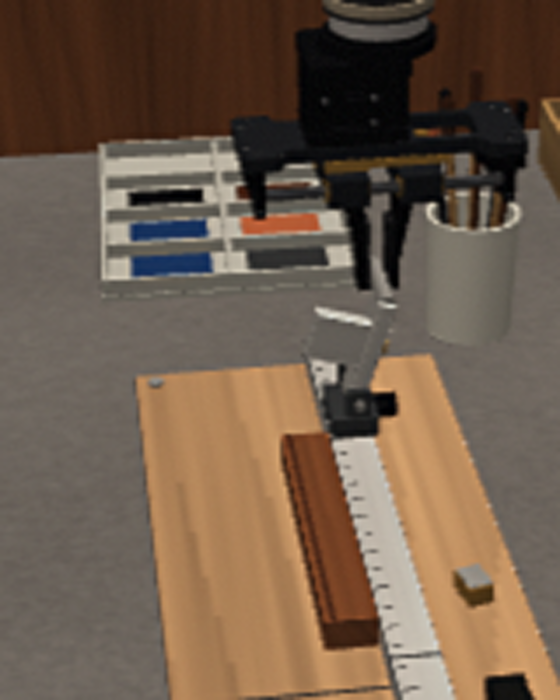

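>>> servo_tool(
  increments=[
    [0.95, [-0.6, 0, 0], 0],
    [0.6, [0, 0, 0], 0],
    [0.5, [0, 0, 0], 0],
    [0.5, [0, 0, 0], 0],
    [0.5, [0, 0, -15], 0],
  ],
)

```text
time_s: 28.82
position: [0.5869, 0.2314, 0.1369]
tcp_rot: [[-0.034, 0.999, -0.003], [0.999, 0.034, -0.0], [-0.0, -0.003, -1.0]]
force: [-0.4, -0.3, 0.2]
opening: 0.465
```

>>> servo_tool(
  increments=[
    [0.5, [0, 0, -40], 0],
    [0.5, [0, 0, -40], 0],
    [0.5, [0, -45, 0], 0],
    [0.5, [0, -60, 0], 0],
    [0.5, [0, -60, 0], 0],
  ],
)

```text
time_s: 29.45
position: [0.4218, 0.2258, 0.2188]
tcp_rot: [[-0.034, 0.999, 0.002], [0.999, 0.034, 0.001], [0.001, 0.002, -1.0]]
force: [0.4, -0.2, 0.3]
opening: 0.499
```

```bash
python3 chk.py 20; python3 -c "
from h import *
p,d=bot.capture('side');cv2.imwrite('pics/side20.png',p);up('n',p,(230,80,390,280),3.5,'sd20')
J=((world('side',d)-O)@RJ*1000)
hsv=cv2.cvtColor(p,cv2.COLOR_BGR2HSV)
m=(abs(J[...,2]-37)<3)&(J[...,0]<26)&(J[...,0]>-60)&(J[...,1]>-230)&(J[...,1]<160)&(hsv[...,1]>90)
q=J[m];print();print(len(q),cv2.minAreaRect(q[:,:2].astype(np.float32)),np.percentile(q[:,1],[1,99]))
for y in range(-150,140,30):
    s=q[abs(q[:,1]-y)<10]
    if len(s)>8: print(y,np.round(np.percentile(s[:,0],[3,97]),1),end=' ')
print()
for z in (80,100,120,130,140):
    q=J[(abs(J[...,2]-z)<5)&(J[...,1]>115)&(J[...,1]<200)&(J[...,0]>0)&(J[...,0]<110)]
    if len(q)>4: print(z,len(q),np.round(np.percentile(q,[3,50,97],axis=0)).tolist())
s=bot.read_state();print(s['position'])
"
```

```text
t 29.45 jig tcp [-96.4 182.5 218.8] tooly yaw in jig -0.07 F jig [ 0.38 -0.2   0.26] M [-0.11  0.05  0.  ] open 43.5 j [ 15.  19. 103.   0.  58.  13.]
756 ((10.64590835571289, 20.0067138671875), (32.33897018432617, 222.19667053222656), 0.057780440896749496) [-86.99244965  90.4227022 ]
-90 [-2.5 25.7] -60 [-1.7 25.9] -30 [-2.5 25.6] 0 [-2.3 25.6] 30 [-3.2 26.2] 60 [-1.5 26.2] 90 [16.2 26.7] 
771 ((9.937156677246094, 20.259445190429688), (32.131690979003906, 227.86231994628906), 0.048511456698179245) [-90.09967914 126.86539505]
-90 [-5.  24.7] -60 [-4.8 25.2] -30 [-5.2 24.3] 0 [-5.1 24.2] 30 [-5.2 24.8] 60 [-5.1 24. ] 90 [-5.5 25.3] 120 [-5.7 25. ] 
80 28 [[45.0, 126.0, 76.0], [51.0, 131.0, 79.0], [59.0, 143.0, 85.0]]
100 90 [[13.0, 127.0, 95.0], [40.0, 131.0, 100.0], [67.0, 137.0, 105.0]]
120 115 [[19.0, 127.0, 115.0], [45.0, 131.0, 120.0], [69.0, 148.0, 125.0]]
130 75 [[22.0, 127.0, 126.0], [65.0, 140.0, 131.0], [74.0, 195.0, 135.0]]
140 28 [[65.0, 137.0, 135.0], [69.0, 165.0, 136.0], [72.0, 194.0, 137.0]]
[0.41296424 0.22467374 0.21713852]
```

View pics/c20.png

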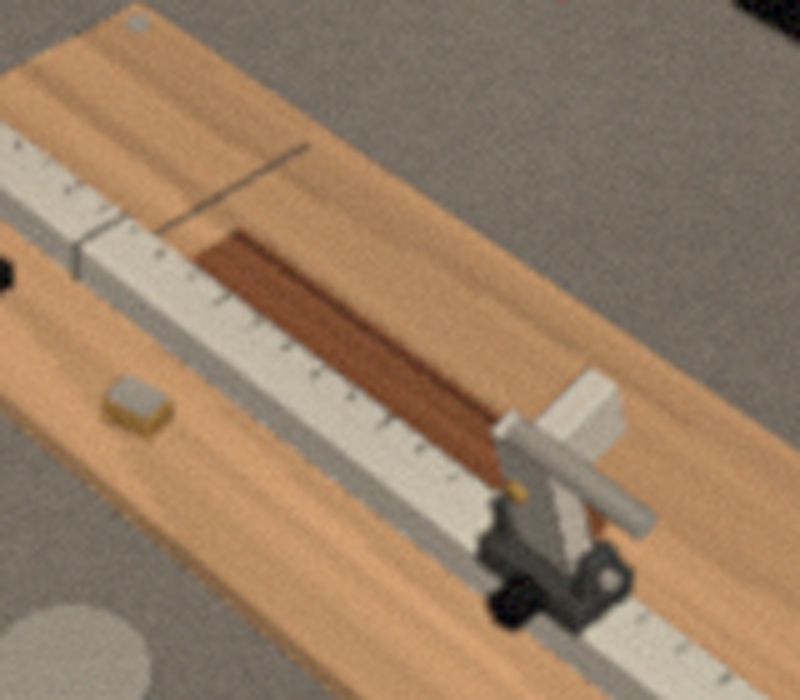

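View pics/sd20.png

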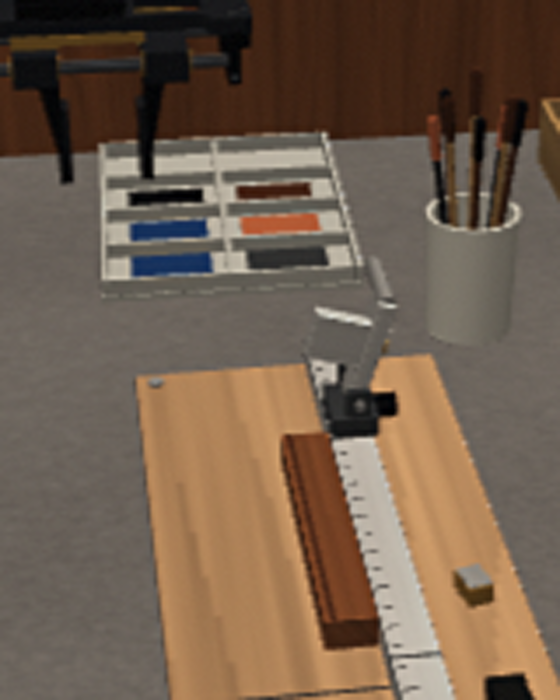

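>>> servo_tool(
  increments=[
    [0.5, [0, 0, 0], 0],
    [0.5, [0, 0, 0], 0],
    [0.5, [0, 0, 0], 0],
    [0.5, [0, 0, 0], 0],
  ],
)

```text
time_s: 30.05
position: [0.4237, 0.2257, 0.2175]
tcp_rot: [[-0.034, 0.999, 0.0], [0.999, 0.034, 0.0], [0.0, 0.0, -1.0]]
force: [-0.3, -0.0, -0.5]
opening: 0.498
```

```bash
python3 -c "
from rig import bot
print(bot.hand_in())"
```

```text
the job is handed in; nothing more can be done
None
```

The strip is gauged against the stop, the stop is flipped back up past upright, and the job is handed in at about 30 s; no verdict was returned.

- **Stop down:** I flipped the stop down by its pin. Pressing on the pin from above met firm resistance of about 14 N at the height expected for fully down.
- **Gauging:** I pushed the wooden strip flush to the fence, then slid it along by its end until the force rose at the stop. It peaked briefly at 9.8 N, under the 12 N at which the stop creeps, and the gripper tip did not move as the force rose. I then held about 6.5 N for roughly 1.2 s.
- **Stop up:** I lifted the stop back to about 15° past upright. The pin slipped a few millimetres in the fingers on the way up, giving about 20 N for a moment until I corrected it. After that I let go and moved the arm clear.

**Last checks:** Both cameras show the strip parallel to the fence and flush against it to within measurement, about 0.5 mm. In the side view the strip's end is where it was before the stop went up. The stop's block shows no shift in the pictures, and the leaf stays leaning back.

**Disagreements:** The two fixed cameras disagree by about 3 mm in absolute position, so these checks compare parts with each other. I did not measure the other objects again at the end. No contact with them showed up in the forces or pictures.

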